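Level the balance stand with its push-and-turn foot and hold it there

TASK

Pick up the spirit level gently, without squeezing it hard, set it softly on the rubber strip of the small levelling stand so that it lies lengthways along the strip, and let go of it. Then grip the black knob of the stand's levelling foot, press it well down against its spring and turn it until the bubble stands centred between the two black lines. Finish while still gripping the knob and keeping it pressed down with the bubble centred, so that a colleague can lock the foot; leave everything else on the bench where it is.

Things in the scene. Friction and masses are not known exactly. Their poses are not given: they have to be found in the camera images.
- level_mid (a point): Centre (half-way up, 22 mm above its underside) of the loose spirit level: an aluminium bar 120 mm long (its x axis), 26 mm wide (y), 44 mm high (z), 0.26 kg, black end caps, with a yellow-green vial 60 mm long let into the middle of its top. It lies upright on the bench at the start; pick it across its 26 mm width.
- level: The same spirit level; origin at the centre of its underside, same axes. It is delicate: the fingers' force on it must stay below 100 N, both fingers added together (grip with 20 to 40 N), and it must not be pushed on the stand's plate with more than 35 N.
- bubble (a joint): Place of the pale bubble (13 mm long) along the vial, in m: 0 = midway between the two black lines (which are 18 mm apart), + = towards the level's own +x end. The bubble moves to the higher end: at rest it stands 0.4 m x the slope in rad off the middle (slope 0.005 rad: 2 mm), and it takes about 1.5 s to settle. Range -0.021 to 0.021.
- plate_pad (a point): Centre of the top of the black rubber strip (132 mm along x, 36 mm along y) on the aluminium plate of the levelling stand, about 40 mm above the bench: the level's underside belongs here, long axis along the strip (either way round). x points along the strip away from the foot's knob, y across it, z up out of the plate. The plate (170 x 90 mm) rocks a few hundredths of a rad about a cross pivot under this point; the stand is fixed to the bench.
- foot_grip (a point): Point at which to grip the knob of the levelling foot, on its upright turning axis and 12 mm below its top. The knob is an upright black bar 44 mm long (this point's x axis), 14 mm wide (y), 34 mm high, white mark on top; it stands 130 mm (along -x of the strip) from the strip's centre, at the end of the stand nearest the robot, with its grip point about 70 mm above the bench and a steel post of 42 mm diameter 43 mm high under it. Grip it across its 14 mm.
- foot_press (a joint): How far the knob is pressed down, in m: 0 = up, 0.006 = at its stop. Spring: about 3 N to start, 8 N at the stop. 'Well down' is more than 0.004. Pressing does not tilt the plate; it frees the foot to be locked. It springs up when let go.
- foot_turn (a joint): Turn of the knob in rad, growing clockwise seen from above, range -0.3 to 2.0 (0 to 0.4 at the start). Clockwise raises the knob end of the plate by 0.03 rad per rad; it stays where it is left (friction 0.03 N m). How far it must be turned differs each time (0.4 to 1.4 rad clockwise from its start).
- plate: The tilting aluminium plate of the stand; origin on its pivot, under the strip's centre.
- knob: The black bar knob itself; origin on its turning axis, 28 mm below foot_grip.
- wash_bottle: White wash bottle with a blue cap, 209 mm tall; origin under its centre. To be left alone.
- beaker: White plastic beaker, 69 mm across, 83 mm tall; origin under its centre. To be left alone.
- vial_1: White vial with cap, 25 mm across, 56 mm tall; origin under its centre. To be left alone.
- vial_2: Another such vial. To be left alone.
- bench_timer: White bench timer 72 x 66 x 21 mm; origin under its centre. To be left alone.
- tape_roll: Roll of tape lying flat, 104 mm across, 25 mm high; origin under its centre. To be left alone.
- marker_1: Blue and white marker pen, lying, 135 mm long (y); origin under its centre. To be left alone.
Not all that is in view belongs to the job. There is more than one size of the level; the job needs the largest.

How it is judged:
On the way, in this order (a step that is already met when the one before it is completed fails the run):
1. the spirit level lies along the rubber strip, let go (horizontal distance between level_mid and plate_pad below 0.025 m and angle between the x axis of level_mid and the x axis of plate_pad, either way round below 0.2 rad and z of level_mid in the frame of plate_pad between 0.018 and 0.026 m and contact force between level and the fingers below 0.05 N), for 0.2 s.
2. the foot is pressed well down and the bubble is centred (value of joint bubble between -0.0026 and 0.0026 m and angle between plate_pad's own z axis and vertical below 0.009 rad and value of joint foot_press above 0.004 m and contact force between knob and the fingers above 1 N), for 0.2 s.
At the end, for the whole second after the job is handed in: The level rests on the strip (centre within 25 mm of the strip's centre, along it within 0.2 rad, not touched by the fingers), the foot is held gripped and pressed down by more than 4 mm, the bubble is within 2.6 mm of the middle and the plate within 0.009 rad of level (all of step 1 and all of step 2); the arm keeps its last pose, push and grip.
It fails at once if the spirit level is squeezed with more than 100 N (contact force between level and the fingers above 100 N).
It fails at once if the spirit level is pushed on the plate with more than 35 N (contact force between level and plate above 35 N).
It fails at once if something else on the bench is moved by more than 30 mm (distance of any of wash_bottle, beaker, vial_1, vial_2, bench_timer, tape_roll, marker_1 from where it was at the start of the episode above 0.03 m).
It also fails if it takes over 64 s, if anything falls off the work surface, if the arm or the gripper's body presses on something with over 40 N, if the wrist force passes 120 N, or if a joint passes its speed limit or range.

ROBOT

A 6-joint arm with a two-finger parallel gripper is mounted at the origin on a cart in front of the work surface, level with it; the furniture and walls round the work are solid. World frame = base frame: x ahead of the robot, y to its left, z up, the work surface at z = 0. Lengths are in m, angles in rad, forces in N, time in s.
With the tool pointing down it reaches from about 0.2 to 0.875 m from the base axis. Payload 3.4 kg.
Tool frame: the origin (TCP) lies between the finger pads; the fingertips stand 14 mm ahead of it and the grasp point (between the pads) lies 5 mm behind it; z points along the fingers, y is the direction in which the jaws open and shut (so a half turn about z gives the same grasp; the last joint's range is limited). The gripper opens to 94 mm and grips with 3 to 60 N. Pads are 16 mm wide; open, the fingers measure 119 mm over their backs; the gripper's body (75 mm by 177 mm) begins 78 mm behind the grasp point.
Start: joints at [1.033, 0.276, 1.505, -0, 1.361, -0.121], TCP at [0.233, 0.526, 0.189] pointing down, gripper open.
Joint ranges: [-2.89, 2.89], [-0.75, 2.08], [0.22, 2.7], [-1.18, 4.32], [0.11, 2.71], [-2.7, 2.7]. Speed limits (rad/s): [2.57, 2.57, 3.14, 3.14, 3.14, 3.14].

INTERFACE

Orientations are given as a 3x3 rotation matrix whose columns are the frame's x, y, z axes.
In Python, from rig import env gives the robot as it stands.
- The arm moves only by the tool play_rows, never from a script. Its argument "increments" is a list of rows, each a list of 3 entries, a list of its own where there are three numbers: the shift along the tool's x, y, z in cm, then the turn, a rotation vector about the tool's x, y, z in degrees, then the gripper's target within -1 to 1 (fully open at 1, half-way at 0, shut at -1). In form: [[[dx, dy, dz], [rx, ry, rz], hand], ...]. A call has 1 to 20 rows; each row shifts and turns the pose as measured when the row begins, along the tool's axes as they then stand; what a row does not reach is not made up. A row lasts 1/10 s, in which the tool goes at most 50 mm and 8.59 degrees, less where a joint would pass 70% of its speed; a pose out of reach is approached as far as the arm can. A call is refused whole if a number of a shift passes 5 or a number of a turn 8.59, either way. A call with a gripper value outside its range is refused whole. The fingers move at their own pace and stop on an object; the grip force is fixed at half the most. Time passes only in rows, so rows that do not move let the fingers close. It gives the time, the measured TCP pose, the force and the opening at its end, in the units of the state.
- env.get_obs(): the state, without advancing time (a new reading comes with each control period).
- env.read_camera(name): name is "scene" or "top" or "wrist"; returns (picture, depth): 480x640x3 uint8, red, green, blue; 480x640 float32, m along the optical axis (not along the pixel's ray), 0 where there is no reading.
- env.camera_info(name): a dict with "fx", "fy", "cx", "cy" (pixels), "rvec" (rotation vector, rad) and "tvec" (3), from world to camera coordinates, as OpenCV has them. Camera axes: x right, y down, z forward; pixel columns grow to the right and rows downward; lengths in m; the calibration is good to about 2 mm. A picture is of the moment at which its call begins: read the wrist's pose just before it. camera_info takes no time and is no camera call; for the wrist camera it gives the pose at the moment of the call.
- env.hand_in(): hands the job in, once; it reports no verdict.
The state is a dict: "clock": time; "qpos": joint angles; "qvel": joint speeds; "joint_efforts": joint torques, N m; "tcp_pos": TCP position; "eef_rot": TCP orientation; "ft_force": force on the tool from outside, world axes, zero at the start; "torque": the same for the moment, N m; "grip_width": finger opening in m.
Only numpy, scipy, OpenCV 4.12 (cv2) and the standard library are available. Lean on these libraries where they do the work, as an engineer would, in place of code of your own. Each camera call takes 0.05 s, during which the arm holds its last target.

## Working session

There is one attempt and no reset: what is moved stays moved. The work goes in short steps, Python scripts to look and compute and a tool call to move; the robot and the scene stay as the last step left them, time stands still between calls to the robot, and variables do not carry over. Pictures are saved under pics/ and viewed, and the job is handed in when it is done.

Besides the shell and the picture viewer there is one more tool, called after "Request:" as name([rows], argument=value, ...), one row to a line, values as JSON. play_rows: Moves the arm, as the interface text tells. Its arguments: {"type":"object","properties":{"increments":{"type":"array","items":{"type":"array"}}},"required":["increments"]}

```bash
ls; mkdir -p pics
cat > h.py <<'E'
import numpy as np, cv2
from rig import env
def K(i): return np.array([[i['fx'],0,i['cx']],[0,i['fy'],i['cy']],[0,0,1.]])
def RT(i): return cv2.Rodrigues(np.array(i['rvec'],float))[0], np.array(i['tvec'],float)
def snap(name,fn):
    i=env.camera_info(name); p,d=env.read_camera(name)
    np.savez('pics/'+fn+'.npz',p=p,d=d,K=K(i),R=RT(i)[0],t=RT(i)[1])
    cv2.imwrite('pics/'+fn+'.png',p[:,:,::-1]); return p,d
def ld(fn): return np.load('pics/'+fn+'.npz')
def bp(s,u,v,d=None):
    z=s['d'][int(round(v)),int(round(u))] if d is None else d
    return s['R'].T@(np.linalg.inv(s['K'])@[u,v,1]*z-s['t'])
def onz(s,u,v,z):
    r=s['R'].T@np.linalg.inv(s['K'])@[u,v,1]; c=-s['R'].T@s['t']
    return c+r*(z-c[2])/r[2]
def proj(s,P):
    q=s['K']@(s['R']@np.array(P)+s['t']); return q[:2]/q[2]
def crop(fn,u0,v0,u1,v1,k,out):
    im=cv2.imread('pics/'+fn+'.png')[v0:v1,u0:u1]
    cv2.imwrite('pics/'+out+'.png',cv2.resize(im,None,fx=k,fy=k,interpolation=cv2.INTER_CUBIC))
E
python3 - <<'E'
from h import *
for n in ['scene','top','wrist']: snap(n,n+'0'); print(n,-ld(n+'0')['R'].T@ld(n+'0')['t'])
print(env.get_obs())
E
```

```text
pics
scene [-0.16358022 -0.68383424  0.4692062 ]
top [ 0.32190503 -0.10292967  1.30613   ]
wrist [0.16503745 0.55573764 0.38374293]
{'clock': 0.15, 'qpos': array([ 1.03299885e+00,  2.76437130e-01,  1.50584909e+00, -2.29697753e-05,
        1.36069993e+00, -1.20998688e-01]), 'qvel': array([ 1.95588604e-04, -2.19204099e-03, -4.43695800e-03, -1.25041699e-03,
       -3.55856220e-04, -5.28523803e-07]), 'joint_efforts': array([ 2.11481703e-03, -4.04924691e+01, -2.37432557e+01,  7.04476610e-02,
        3.14333348e-02, -1.04207377e-04]), 'tcp_pos': array([0.23255639, 0.52537171, 0.18840796]), 'eef_rot': array([[-9.14391484e-01,  4.04830498e-01, -6.94517151e-04],
       [ 4.04831068e-01,  9.14390697e-01, -1.20829360e-03],
       [ 1.45905922e-04, -1.38601550e-03, -9.99999029e-01]]), 'ft_force': array([-0.30763335,  0.06499728,  0.10739817]), 'torque': array([ 0.01223175, -0.03030724, -0.03820607]), 'grip_width': 0.09384412523380557}
```

View pics/top0.png

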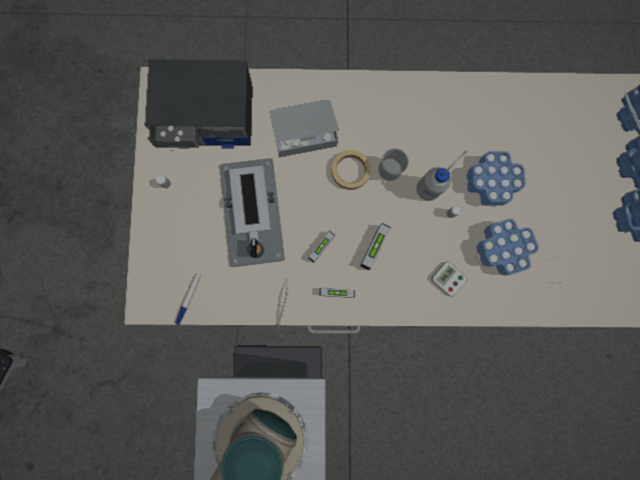

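View pics/scene0.png

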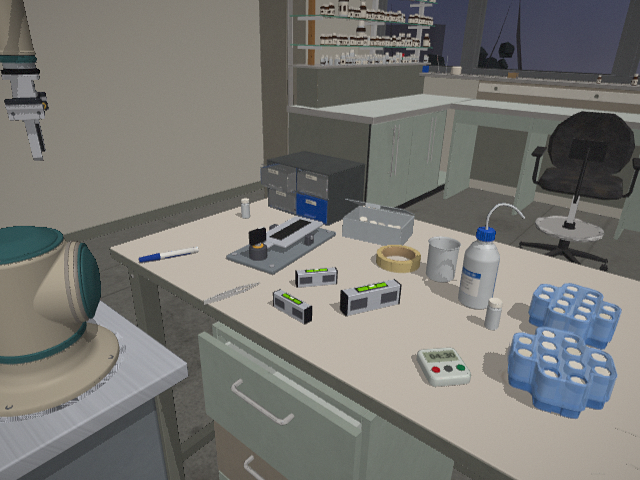

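View pics/wrist0.png

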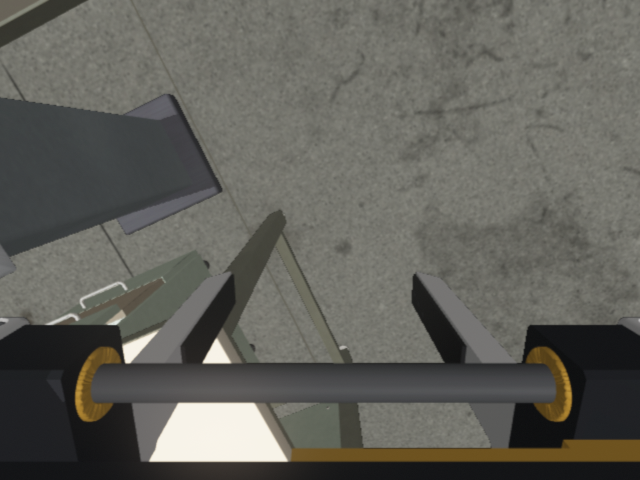

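Three levels in the top view are candidates, at (376,246), (321,246) and (335,293). The first is clearly the longest, and it is also the biggest in the scene view at (370,296). I'll confirm that in a crop.

Run:
```python
from h import *
crop('top0',290,210,410,310,6,'c1'); crop('top0',210,150,300,275,5,'c2'); crop('scene0',220,200,420,330,4,'c3')
s=ld('top0')
for uv in [(376,246),(321,246),(335,293),(250,199),(255,245),(340,250),(262,180)]: print(uv,bp(s,*uv))
```

```text
(376, 246) [ 0.477338   -0.2839085   0.04689223]
(321, 246) [ 0.47796354 -0.14596325  0.0323024 ]
(335, 293) [ 0.35970066 -0.1814261   0.03313124]
(250, 199) [0.59720436 0.03664735 0.03641035]
(255, 245) [0.47277428 0.01640564 0.08364848]
(340, 250) [ 0.47196188 -0.19664002 -0.00095059]
(262, 180) [0.64702895 0.00685392 0.03854586]
```

View pics/c1.png

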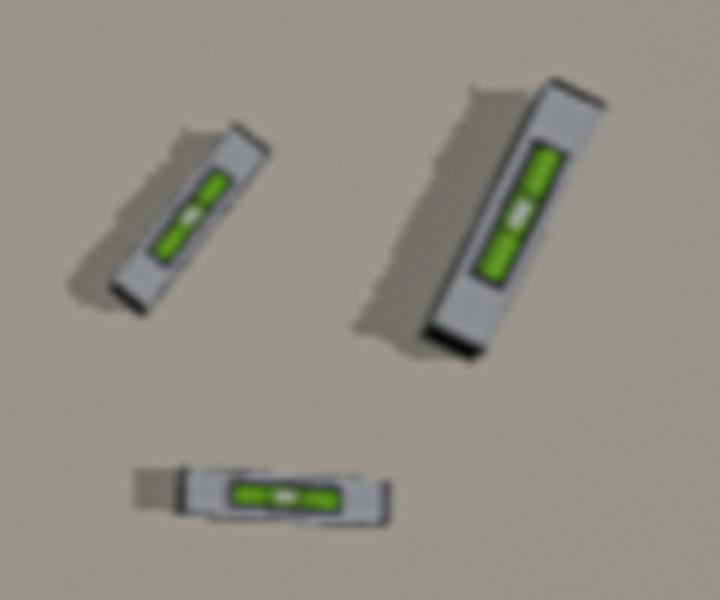

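View pics/c2.png

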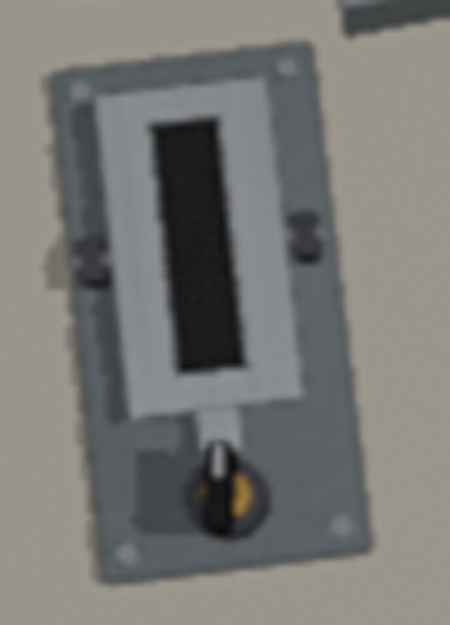

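View pics/c3.png

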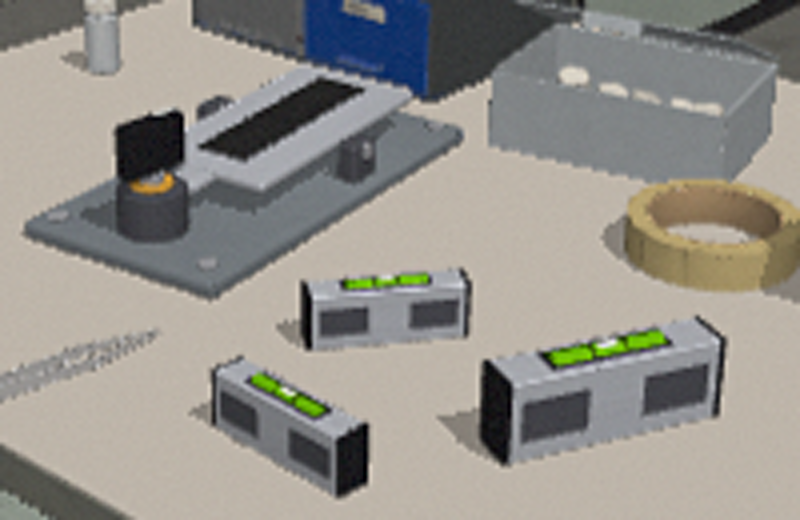

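The right-hand bar at top pixel (376.5,245.7) is the largest and has the full 60 mm vial, so it is the one the job needs. Next I'll compute rough poses.

Run:
```python
from h import *
s=ld('top0'); 
a=onz(s,290+489/6,210+282/6,.044);b=onz(s,290+551/6,210+147/6,.044)
print('level',(a+b)/2,np.linalg.norm(b-a),np.degrees(np.arctan2(*(b-a)[1::-1])))
# strip corners crop2 /5 +(210,150)
c=[onz(s,210+u/5,150+v/5,.04) for u,v in [(152,124),(217,119),(243,366),(178,373)]]
print('strip',np.mean(c,0),[np.linalg.norm(c[i]-c[(i+1)%4]) for i in range(4)])
d=(c[0]+c[1]-c[2]-c[3]); print('ax',np.degrees(np.arctan2(d[1],d[0])))
# scene cross-check
t=ld('scene0')
print('K',s['K'][0,0],t['K'][0,0]); w=ld('wrist0');print(w['K'])
o=env.get_obs();R=o['eef_rot'];print(R.T@(-w['R'].T@w['t']-o['tcp_pos']),R.T@w['R'].T)
P=np.array([(a+b)/2]);print('level in scene',proj(t,P[0]),'strip in scene',proj(t,np.mean(c,0)))
k=onz(s,210+227/5,150+490/5,.082);print('knob top',k,proj(t,k))
```

```text
level [ 0.47844972 -0.28606759  0.044     ] 0.0633600870836119 -25.12188762480919
strip [0.59665032 0.03757774 0.04      ] [np.float64(0.03346632254442254), np.float64(0.12992920191920693), np.float64(0.03303946798785944), np.float64(0.13086924699693397)]
ax 7.304128082632875
K 505.15240257727817 448.45938550170115
[[362.43490406   0.         323.01210613]
 [  0.         362.43490406 239.26508477]
 [  0.           0.           1.        ]]
[ 7.40603161e-02  1.61861436e-04 -1.95324578e-01] [[ 2.90928825e-04 -9.66378419e-01 -2.57123837e-01]
 [ 9.99999824e-01  1.48444792e-04  5.73556045e-04]
 [-5.16103490e-04 -2.57123959e-01  9.66378292e-01]]
level in scene [370.64945956 287.36692339] strip in scene [289.89115314 228.297866  ]
knob top [0.46563373 0.01541896 0.082     ] [256.81063232 229.69404672]
```

```bash
cat >> h.py <<'E'
def go(P,yang=None):
    o=env.get_obs();R=o['eef_rot'];d=R.T@(np.array(P)-o['tcp_pos'])*100
    print('tool shift cm',d.round(2),'world now',o['tcp_pos'].round(4),'max/5',np.abs(d).max()/5)
    if yang is not None:
        a=np.radians(yang);y=np.array([np.cos(a),np.sin(a),0]);z=np.array([0,0,-1.]);T=np.c_[np.cross(y,z),y,z]
        print('rotvec deg',np.degrees(cv2.Rodrigues(R.T@T)[0].ravel()).round(2))
E
python3 -c "
from h import *
go([.5,.1,.27],64.9)"
```

```text
tool shift cm [-41.67 -28.08  -8.13] world now [0.2326 0.5254 0.1884] max/5 8.334798826398302
rotvec deg [-0.08 -0.01  1.22]
```

Request:
play_rows([
  [[-2,-1.3,-1],[0,0,0],1],
  [[-3.5,-2.35,-1.5],[0,0,0],1],
  [[-3.5,-2.35,-1.5],[0,0,0],1],
  [[-3.5,-2.35,-1.5],[0,0,0],1],
  [[-3.5,-2.35,-0.5],[0,0,0],1],
  [[-3.5,-2.35,-0.5],[0,0,0],1],
  [[-3.5,-2.35,-0.5],[0,0,0],1],
  [[-3.5,-2.35,-0.5],[0,0,0],1],
  [[-3.5,-2.35,-0.4],[0,0,0.6],1],
  [[-3.5,-2.35,0],[0,0,0.6],1],
  [[-3.5,-2.35,0],[0,0,0],1],
  [[-3.5,-2.35,0],[0,0,0],1],
  [[-1.5,-1,0],[0,0,0],1],
])

```text
clock: 1.45
tcp_pos: [0.509, 0.0824, 0.267]
eef_rot: [[-0.909, 0.418, -0.003], [0.418, 0.909, -0.005], [0.001, -0.006, -1.0]]
ft_force: [0.4, 1.0, 0.9]
grip_width: 0.0941
```

Request:
play_rows([
  [[0,0,0],[0,0,0],1],
  [[0,0,0],[0,0,0],1],
])

```text
clock: 1.65
tcp_pos: [0.5095, 0.0803, 0.266]
eef_rot: [[-0.907, 0.422, -0.005], [0.422, 0.906, -0.005], [0.002, -0.007, -1.0]]
ft_force: [0.2, 0.7, -0.6]
grip_width: 0.094
```

```bash
python3 -c "
from h import *
snap('wrist','w1');o=env.get_obs();print(o['clock'],o['tcp_pos'],o['qpos'],o['qvel'])"
```

```text
1.7 [0.50941415 0.08054579 0.2660162 ] [ 0.02600166  0.15429365  1.47827041 -0.00523436  1.51396185 -1.10946266] [ 0.02146535 -0.00691429  0.00463312  0.0030706   0.00036178 -0.00235496]
```

View pics/w1.png

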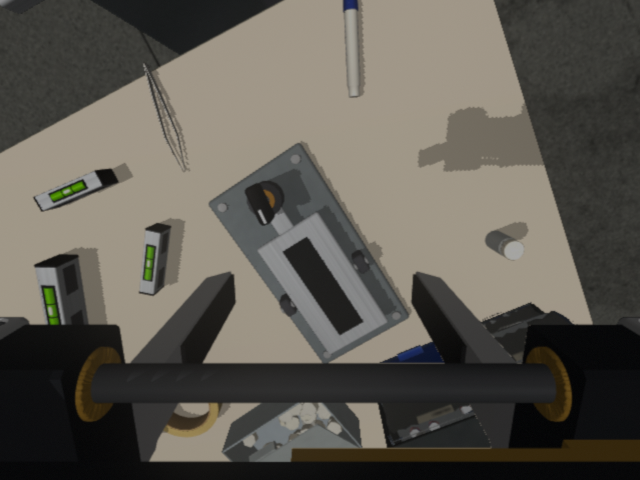

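The whole stand is in view, with the strip centred near (323,285) and the knob near (262,203). I'll enlarge it.

```bash
python3 -c "
from h import *
crop('w1',230,160,390,360,3,'c4');crop('w1',225,165,305,225,9,'c5')"
```

```text
(no output)
```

View pics/c4.png

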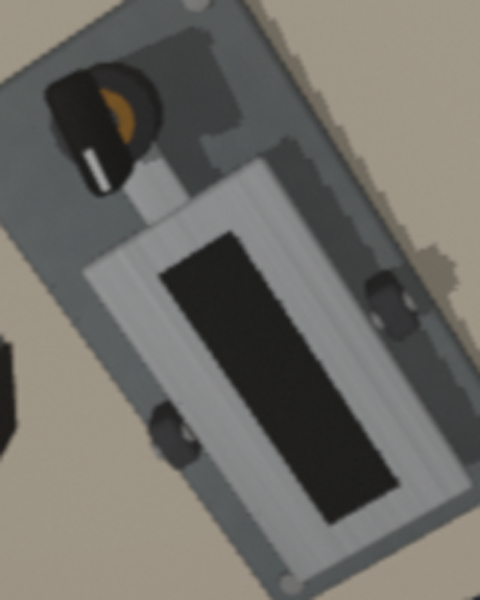

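View pics/c5.png

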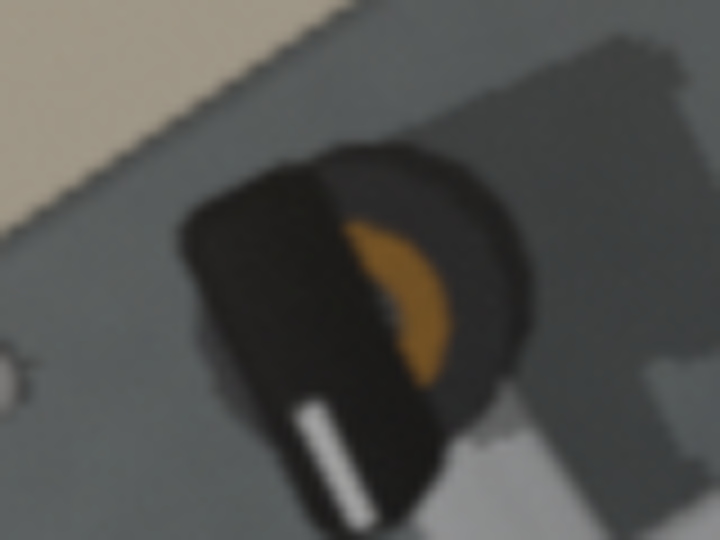

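```bash
cat >> h.py <<'E'
def tri(sa,ua,sb,ub):
    Pm=lambda s:s['K']@np.c_[s['R'],s['t']]
    X=cv2.triangulatePoints(Pm(sa),Pm(sb),np.array(ua,float).reshape(2,1),np.array(ub,float).reshape(2,1)).ravel()
    return X[:3]/X[3]
E
python3 - <<'E'
from h import *
w=ld('w1');s=ld('top0')
C=[(230+u/3,160+v/3) for u,v in [(160,275),(233,232),(398,484),(330,523)]]
T=[(210+u/5,150+v/5) for u,v in [(178,373),(243,366),(217,119),(152,124)]]
# match: wrist first two = knob end
for perm in ([0,1,2,3],[1,0,3,2]):
    X=[tri(w,C[i],s,T[perm[i]]) for i in range(4)];print(np.round(X,4).tolist())
c=[onz(w,*p,.04) for p in C];print('w strip',np.mean(c,0),[round(np.linalg.norm(c[i]-c[(i+1)%4]),4) for i in range(4)])
d=c[2]+c[3]-c[0]-c[1];print(np.degrees(np.arctan2(d[1],d[0])))
kw=(225+308/9,165+365/9);print('knob tri',tri(w,kw,s,(210+225/5,150+488/5)),onz(w,*kw,.082),bp(w,*kw))
k1=onz(w,225+240/9,165+185/9,.082);k2=onz(w,225+375/9,165+545/9,.082);print(np.degrees(np.arctan2(*(k2-k1)[1::-1])),np.linalg.norm(k2-k1))
m1=onz(w,225+313/9,165+405/9,.082);m2=onz(w,225+362/9,165+525/9,.082);print(np.degrees(np.arctan2(*(m2-m1)[1::-1])),m1,m2)
# plane fit depth on strip
import itertools
mask=np.zeros((480,640),np.uint8);cv2.fillPoly(mask,[np.array(C).round().astype(int)],1)
v,u=np.where(cv2.erode(mask,np.ones((3,3)))>0)
P=np.array([bp(w,a,b) for a,b in zip(u,v)]);print('depth strip',P.mean(0),np.linalg.lstsq(np.c_[P[:,:2]-P[:,:2].mean(0),np.ones(len(P))],P[:,2],rcond=None)[0])
go([.43,-.24,.25],64.9)
E
```

```text
[[0.5154, 0.0349, 0.1324], [0.5591, 0.026, -0.099], [0.6891, 0.0434, -0.0344], [0.6361, 0.0498, 0.1142]]
[[0.535, 0.0131, 0.04], [0.5322, 0.0466, 0.034], [0.6597, 0.0628, 0.0431], [0.6623, 0.0295, 0.0457]]
w strip [0.60015558 0.03871785 0.04      ] [np.float64(0.0348), np.float64(0.1306), np.float64(0.0342), np.float64(0.1316)]
7.132223318959441
knob tri [0.47040275 0.01829717 0.06110904] [0.47137825 0.0228     0.082     ] [0.47136906 0.0228296  0.08212494]
-6.846896430710451 0.04495502018540968
-5.1944302757249705 [0.47585513 0.02113178 0.082     ] [0.49116269 0.01974018 0.082     ]
depth strip [0.59701011 0.03888665 0.04126057] [-0.23669966  1.107554    0.04126057]
tool shift cm [ -6.31 -32.4    1.81] world now [0.5094 0.0805 0.266 ] max/5 6.480812858489111
rotvec deg [-0.39 -0.12  0.18]
```

Request:
play_rows([
  [[-0.4,-2,0],[0,0,0],1],
  [[-0.9,-4.2,0.2],[0,0,0],1],
  [[-0.9,-4.2,0.2],[0,0,0],1],
  [[-0.9,-4.2,0.2],[0,0,0],1],
  [[-0.9,-4.2,0.2],[0,0,0],1],
  [[-0.8,-4.2,0.2],[0,0,0],1],
  [[-0.8,-4.2,0.2],[0,0,0],1],
  [[-0.5,-3,0.2],[-0.4,0,0],1],
  [[-0.3,-1,0.2],[0,0,0],1],
  [[0,0,0],[0,0,0],1],
  [[0,0,0],[0,0,0],1],
])

```text
clock: 2.8
tcp_pos: [0.4357, -0.2211, 0.2511]
eef_rot: [[-0.918, 0.397, 0.002], [0.397, 0.918, 0.009], [0.002, 0.009, -1.0]]
ft_force: [0.1, 0.9, 0.1]
grip_width: 0.0939
```

```bash
python3 -c "
from h import *
snap('wrist','w2');o=env.get_obs();print(o['clock'],o['tcp_pos'],o['qpos'])
crop('w2',200,140,440,320,3,'c6')"
```

```text
2.85 [ 0.4358013  -0.22090548  0.25110546] [-0.61847543  0.11501684  1.56153934  0.00812915  1.46868647 -1.78280425]
```

View pics/w2.png

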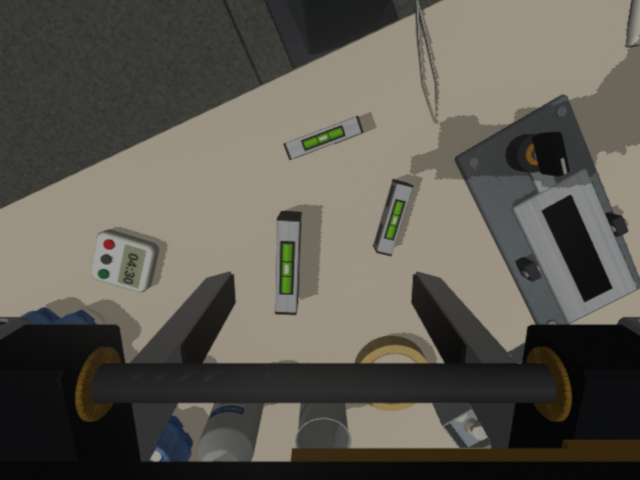

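View pics/c6.png

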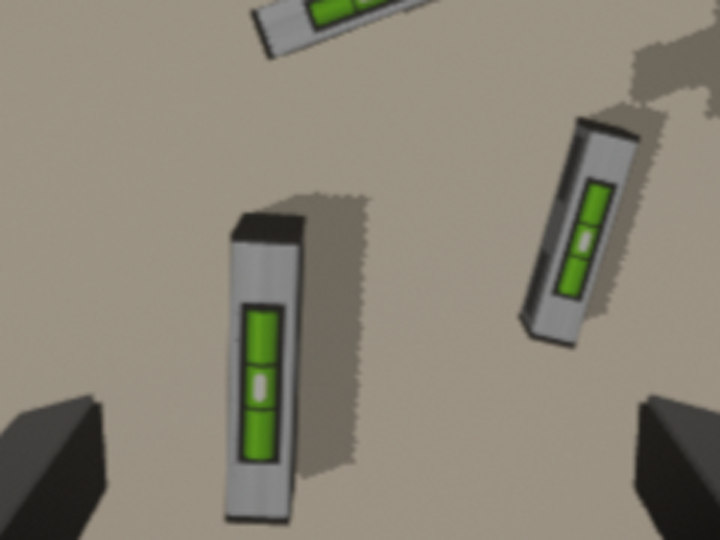

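The big level fills c6. Its vial runs from (263,305) to (258,463) in the crop, and the body edges are at x≈232 to 299 (top) and 225 to 291 (bottom).

Run:
```python
from h import *
w=ld('w2');s=ld('top0')
f=lambda u,v:(200+u/3,140+v/3)
for z in (.044,):
    a=onz(w,*f(258.5,463),z);b=onz(w,*f(263,305),z);print('vial',(a+b)/2,np.linalg.norm(a-b))
    e=[onz(w,*f(*p),z) for p in [(232,240),(299,243),(291,520),(226,518)]]
    d1=e[0]+e[1]-e[2]-e[3];print('body',np.mean(e,0),np.linalg.norm(e[0]-e[1]),np.linalg.norm(e[3]-e[2]),np.linalg.norm(d1)/2,np.degrees(np.arctan2(d1[1],d1[0])))
    d1=b-a;print(np.degrees(np.arctan2(d1[1],d1[0])))
print('tri top', tri(w,f(261,385),s,(376.5,245.7)))
print(bp(w,*f(285,490)),bp(w,*f(240,260)))
v=a*0+(a+b)/2
go([v[0],v[1],.12],65)
```

```text
vial [ 0.48225999 -0.28485459  0.044     ] 0.06533165717210807
body [ 0.48224631 -0.28433467  0.044     ] 0.025271099272228845 0.026251096399671235 0.11460534565044714 153.83966693663572
153.6486139484387
tri top [ 0.47689377 -0.28256635  0.05973801]
[ 0.36747725 -0.1932928   0.44663489] [ 0.43326094 -0.27069536  0.04523678]
tool shift cm [-6.82 -4.14 13.06] world now [ 0.4358 -0.2209  0.2511] max/5 2.612471003350035
rotvec deg [ 0.5  -0.11  1.66]
```

Request:
play_rows([
  [[-1,-0.7,1.5],[0,0,0.7],1],
  [[-1.5,-0.9,3],[0.25,0,0.7],1],
  [[-1.5,-0.9,3],[0.25,0,0.7],1],
  [[-1.5,-0.9,3],[0,0,0.7],1],
  [[-1,-0.6,1.5],[0,0,0],1],
  [[0,0,0],[0,0,0],1],
  [[0,0,0],[0,0,0],1],
])

```text
clock: 3.55
tcp_pos: [0.4862, -0.273, 0.1309]
eef_rot: [[-0.904, 0.427, 0.005], [0.427, 0.904, 0.001], [-0.004, 0.003, -1.0]]
ft_force: [-0.2, 0.4, 0.8]
grip_width: 0.0938
```

```bash
python3 -c "
from h import *
snap('wrist','w3');go([.482,-.285,.028],63.8)
o=env.get_obs();print(np.degrees(np.arctan2(*o['eef_rot'][1::-1,1])))
crop('w3',180,180,460,380,2.5,'c7')"
```

```text
tool shift cm [-0.08 -1.3  10.31] world now [ 0.4863 -0.2731  0.1311] max/5 2.0619304215250454
rotvec deg [0.2  0.27 0.91]
64.71227737914191
```

View pics/w3.png

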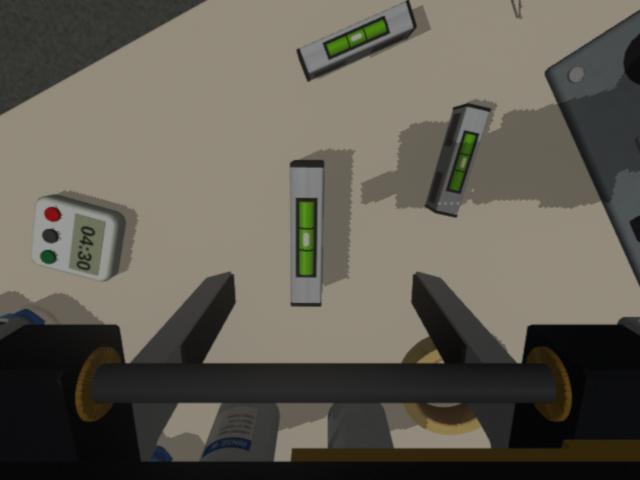

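Run:
```python
from h import *
w=ld('w3')
e=[onz(w,*p,.044) for p in [(291,165),(323.5,165),(321.5,305),(291,305)]]
d=e[0]+e[1]-e[2]-e[3];print(np.mean(e,0),np.linalg.norm(d)/2,np.linalg.norm(e[0]-e[1]),np.degrees(np.arctan2(d[1],d[0])))
v=[onz(w,*p,.044) for p in [(296.5,198),(316.5,198),(316,277),(296,277)]];print(np.mean(v,0),np.linalg.norm(v[0]-v[3]))
d=v[0]+v[1]-v[2]-v[3];print(np.degrees(np.arctan2(d[1],d[0])))
g=np.mean(v,0);go([g[0],g[1],.028],64.3)
print('tri',tri(ld('w2'),(200+261/3,140+385/3),w,np.mean([(296.5,198),(316.5,198),(316,277),(296,277)],0)))
```

```text
[ 0.48173339 -0.28460227  0.044     ] 0.11647092134867555 0.024811115356662777 153.6634415691134
[ 0.48158018 -0.28496036  0.044     ] 0.06584724281031198
153.6885973504433
tool shift cm [-0.04 -1.31 10.31] world now [ 0.4863 -0.2731  0.1311] max/5 2.061883195569358
rotvec deg [0.2  0.27 0.41]
tri [ 0.47888489 -0.28270029  0.05395995]
```

Request:
play_rows([
  [[0,-0.5,1.5],[0.2,0.2,0.5],1],
  [[0,-0.5,2.5],[0,0,0.4],1],
  [[0,-0.4,2.5],[0,0,0],1],
  [[0,0,2],[0,0,0],1],
  [[0,0,1],[0,0,0],1],
  [[0,0,0],[0,0,0],1],
])

```text
clock: 4.2
tcp_pos: [0.4823, -0.2857, 0.0373]
eef_rot: [[-0.898, 0.44, 0.009], [0.44, 0.898, -0.008], [-0.012, -0.003, -1.0]]
ft_force: [0.4, 0.4, -0.1]
grip_width: 0.0938
```

```bash
python3 -c "
from h import *
go([.4816,-.285,.028],63.7)"
```

```text
tool shift cm [0.1  0.03 0.92] world now [ 0.4823 -0.2857  0.0373] max/5 0.18479400665035567
rotvec deg [-0.16  0.67  0.18]
```

Request:
play_rows([
  [[0.1,0,0.6],[0,0.6,0.2],1],
  [[0,0,0.3],[0,0,0],0.6],
  [[0,0,0],[0,0,0],0.2],
  [[0,0,0],[0,0,0],-0.2],
  [[0,0,0],[0,0,0],-0.3],
  [[0,0,0],[0,0,0],-0.35],
  [[0,0,0],[0,0,0],-0.4],
  [[0,0,0],[0,0,0],-0.44],
])

```text
clock: 5.0
tcp_pos: [0.484, -0.287, 0.0316]
eef_rot: [[-0.896, 0.443, 0.005], [0.443, 0.896, -0.008], [-0.008, -0.004, -1.0]]
ft_force: [0.5, 0.4, -0.4]
grip_width: 0.0415
```

Request:
play_rows([
  [[0,0,0],[0,0,0],-0.48],
  [[0,0,0],[0,0,0],-0.52],
  [[0,0,0],[0,0,0],-0.6],
  [[0,0,0],[0,0,0],-0.7],
  [[0,0,0],[0,0,0],-0.7],
])

```text
clock: 5.5
tcp_pos: [0.4839, -0.2869, 0.0316]
eef_rot: [[-0.896, 0.443, 0.005], [0.443, 0.896, -0.008], [-0.008, -0.004, -1.0]]
ft_force: [0.5, -0.3, -0.0]
grip_width: 0.014
```

The opening went to 14 mm, less than the bar's 26 mm, so something is off. I'll look.

```bash
python3 -c "
from h import *
snap('wrist','w4');snap('scene','s4');crop('s4',240,200,480,380,3,'c8');print(env.get_obs()['grip_width'])"
```

```text
0.014308822585922174
```

View pics/w4.png

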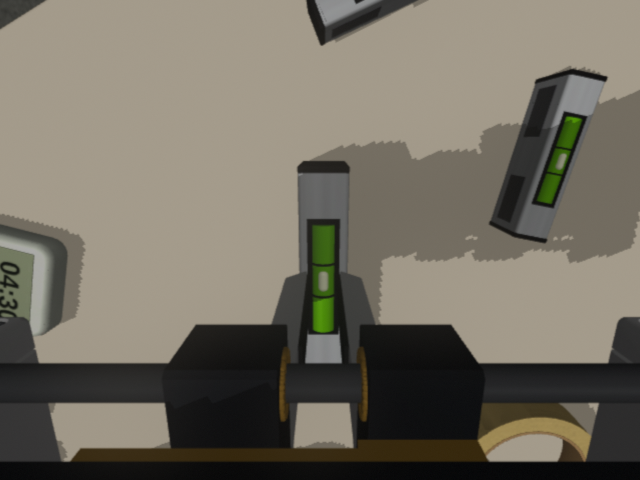

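View pics/c8.png

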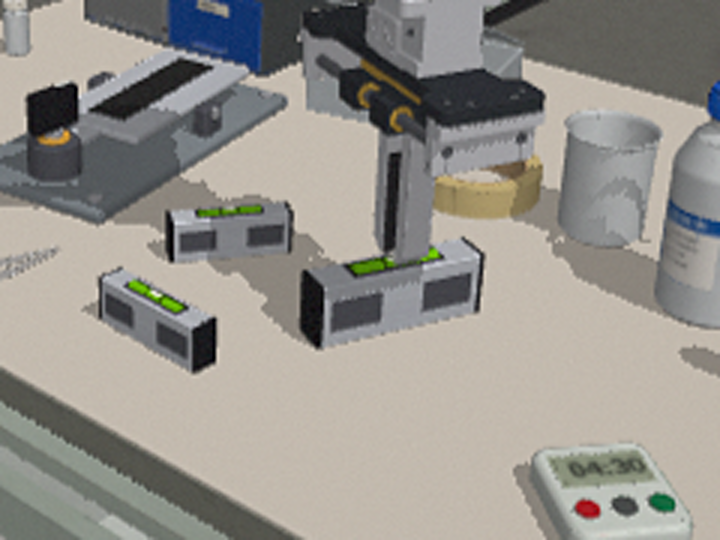

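```bash
python3 - <<'E'
from h import *
w=ld('w4')
for p in [(310,200),(340,200),(323,172),(305,260),(323,345),(420,300),(200,150),(322,440)]: print(p,bp(w,*p).round(4))
for p in [(290,290),(355,290),(292,310),(355,320),(285,320)]: print('finger',p,bp(w,*p).round(4))
s=ld('s4')
for p in [(408,255),(395,240),(415,240),(385,262),(440,262),(400,290)]:
    q=(240+p[0]/3,200+p[1]/3);print('scene',p,bp(s,*q).round(4))
o=env.get_obs();print(proj(s,o['tcp_pos']+[0,0,-.014]),proj(w,o['tcp_pos']+[0,0,-.014]))
E
python3 -c "
from h import *
crop('s4',350,220,420,320,7,'c9');crop('w4',260,200,390,380,4,'c10')"
```

```text
(310, 200) [ 0.4399 -0.2721  0.0434]
(340, 200) [ 0.4467 -0.2584  0.043 ]
(323, 172) [ 0.4303 -0.26    0.0426]
(305, 260) [ 0.4671 -0.2888  0.0445]
(323, 345) [ 0.5168 -0.3027  0.0444]
(420, 300) [ 5.396e-01 -2.407e-01 -4.000e-04]
(200, 150) [ 0.3885 -0.323  -0.0005]
(322, 440) [ 6.142e-01 -3.519e-01  1.000e-04]
finger (290, 290) [ 0.469  -0.2958  0.0731]
finger (355, 290) [ 0.4829 -0.2694  0.0712]
finger (292, 310) [ 0.4698 -0.2931  0.0942]
finger (355, 320) [ 0.4806 -0.2711  0.1026]
finger (285, 320) [ 0.4693 -0.2952  0.1016]
scene (408, 255) [ 0.4698 -0.3026  0.0591]
scene (395, 240) [ 0.4695 -0.2926  0.0661]
scene (415, 240) [ 0.4731 -0.3047  0.0691]
scene (385, 262) [ 0.472  -0.285   0.0464]
scene (440, 262) [ 0.5008 -0.308   0.043 ]
scene (400, 290) [ 0.4727 -0.2972  0.0305]
[371.67519549 298.35817131] [322.47712093 268.0613149 ]
```

View pics/c9.png

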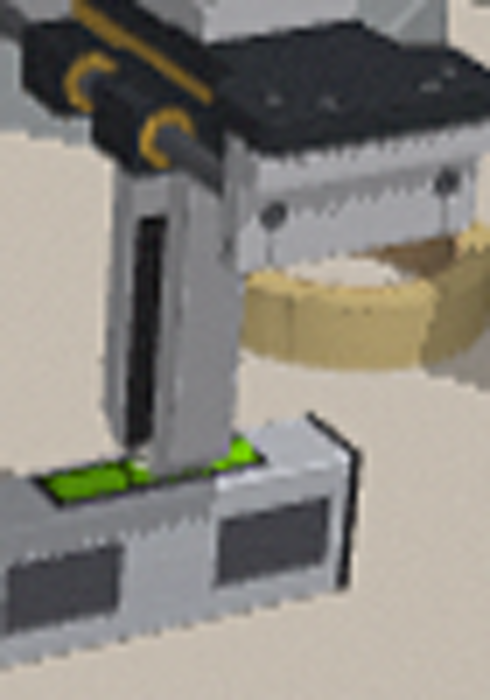

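View pics/c10.png

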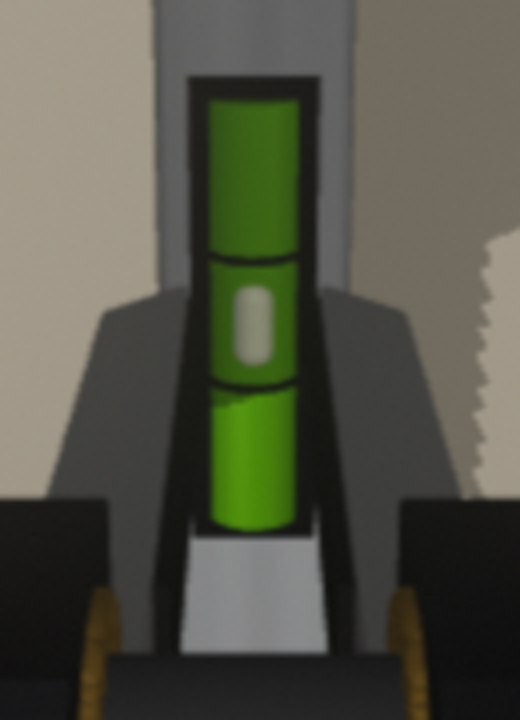

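Run:
```python
from h import *
o=env.get_obs();R=o['eef_rot']
w=ld('w4')
for p in [(302,275),(296,277),(289,280),(345,275),(352,278),(300,285)]: 
    P=bp(w,*p);print('w4',p,P.round(4),'tool mm',(R.T@(P-o['tcp_pos'])*1000).round(1))
s=ld('s4')
for u,v in [(150,445),(190,470),(225,455),(200,440),(215,462)]:
    P=bp(s,350+u/7,220+v/7);print('s4',(u,v),P.round(4),'tool mm',(R.T@(P-o['tcp_pos'])*1000).round(1))
```

```text
w4 (302, 275) [ 0.4714 -0.2922  0.0526] tool mm [  8.8 -10.4 -21.1]
w4 (296, 277) [ 0.4701 -0.2948  0.0554] tool mm [  8.7 -13.2 -23.9]
w4 (289, 280) [ 0.4687 -0.2976  0.0593] tool mm [  8.6 -16.4 -27.8]
w4 (345, 275) [ 0.4809 -0.2724  0.0531] tool mm [  9.   11.6 -21.7]
w4 (352, 278) [ 0.4821 -0.2695  0.0579] tool mm [  9.2  14.7 -26.5]
w4 (300, 285) [ 0.471  -0.2922  0.0667] tool mm [  9.  -10.5 -35.1]
s4 (150, 445) [ 0.4934 -0.2779  0.043 ] tool mm [ -4.6  12.3 -11.4]
s4 (190, 470) [ 0.4865 -0.2955  0.0447] tool mm [ -6.2  -6.5 -13. ]
s4 (225, 455) [ 0.4978 -0.2994  0.0461] tool mm [-18.1  -5.  -14.4]
s4 (200, 440) [ 0.4758 -0.3042  0.0617] tool mm [ -0.6 -19.2 -30.1]
s4 (215, 462) [ 0.4958 -0.2976  0.0441] tool mm [-15.5  -4.3 -12.4]
```

The fingertips actually end about 18 mm behind the reported TCP, and both the wrist depth and the scene view agree. They closed in the air just above the bar, touching nothing. I'll correct for this offset: real tip z ≈ reported z + 0.018.

Run:
```python
from h import *
w=ld('w4')
g=np.mean([onz(w,260+u/4,200+v/4,.044) for u,v in [(188,77),(321,77),(314,537),(194,537)]],0);print(g)
e=[onz(w,*p,.044) for p in [(298.5,172),(349,172),(347,260),(299.5,260)]];d=e[0]+e[1]-e[2]-e[3];print(np.degrees(np.arctan2(d[1],d[0])))
go([g[0],g[1],-.003],63.7)
```

```text
[ 0.48141385 -0.28491336  0.044     ]
153.392827265222
tool shift cm [0.34 0.09 3.45] world now [ 0.4839 -0.2869  0.0316] max/5 0.6907362226989141
rotvec deg [-0.25  0.46 -0.02]
```

Request:
play_rows([
  [[0,0,0],[0,0,0],0.2],
  [[0,0,0],[0,0,0],0.4],
  [[0,0,0],[0,0,0],0.4],
  [[0,0,0],[0,0,0],0.4],
  [[0,0,0],[0,0,0],0.4],
])

```text
clock: 6.1
tcp_pos: [0.4839, -0.2869, 0.0316]
eef_rot: [[-0.896, 0.443, 0.005], [0.443, 0.896, -0.007], [-0.008, -0.004, -1.0]]
ft_force: [-0.6, 0.3, 0.8]
grip_width: 0.0506
```

Request:
play_rows([
  [[0.25,0.1,0.4],[0,0.4,0],0.4],
  [[0,0,0.8],[0,0,0],0.4],
  [[0,0,0.8],[0,0,0],0.4],
  [[0,0,0.8],[0,0,0],0.4],
  [[0,0,0.5],[0,0,0],0.4],
  [[0,0,0.2],[0,0,0],0.4],
  [[0,0,0],[0,0,0],0.4],
])

```text
clock: 6.8
tcp_pos: [0.4812, -0.2843, -0.0077]
eef_rot: [[-0.896, 0.443, -0.003], [0.443, 0.896, -0.003], [0.002, -0.004, -1.0]]
ft_force: [0.1, -0.3, 0.5]
grip_width: 0.0658
```

Request:
play_rows([
  [[0,0,-0.3],[0,0,0],0.1],
  [[0,0,0],[0,0,0],-0.1],
  [[0,0,0],[0,0,0],-0.25],
  [[0,0,0],[0,0,0],-0.35],
  [[0,0,0],[0,0,0],-0.4],
  [[0,0,0],[0,0,0],-0.43],
  [[0,0,0],[0,0,0],-0.46],
  [[0,0,0],[0,0,0],-0.5],
  [[0,0,0],[0,0,0],-0.55],
  [[0,0,0],[0,0,0],-0.6],
  [[0,0,0],[0,0,0],-0.6],
])

```text
clock: 7.9
tcp_pos: [0.4819, -0.2855, -0.0032]
eef_rot: [[-0.896, 0.443, -0.002], [0.443, 0.896, -0.005], [-0.001, -0.005, -1.0]]
ft_force: [-0.8, -0.5, 0.0]
grip_width: 0.0255
```

Request:
play_rows([
  [[0,0,-0.3],[0,0,0],-0.7],
  [[0,0,-1],[0,0,0],-0.7],
  [[0,0,-2],[0,0,0],-0.7],
  [[0,0,-3],[0,0,0],-0.7],
  [[0,0,-3],[0,0,0],-0.7],
  [[0,0,-2],[0,0,0],-0.7],
  [[0,0,-1],[0,0,0],-0.7],
  [[0,0,0],[0,0,0],-0.7],
])

```text
clock: 8.7
tcp_pos: [0.4801, -0.2823, 0.1248]
eef_rot: [[-0.896, 0.443, -0.006], [0.443, 0.896, 0.0], [0.006, -0.003, -1.0]]
ft_force: [0.3, 0.3, -3.2]
grip_width: 0.0261
```

```bash
python3 -c "
from h import *
snap('scene','s5');snap('wrist','w5');crop('s5',280,180,440,300,5,'c11');go([.598,.038,.12],97.2);print(env.get_obs()['ft_force'],env.get_obs()['grip_width'])"
```

```text
tool shift cm [ 3.51 33.91  0.26] world now [ 0.4791 -0.2815  0.1229] max/5 6.782837252075164
rotvec deg [  0.05  -0.55 -33.52]
[-0.18319395 -0.32191723 -1.856777  ] 0.02608453365741135
```

View pics/c11.png

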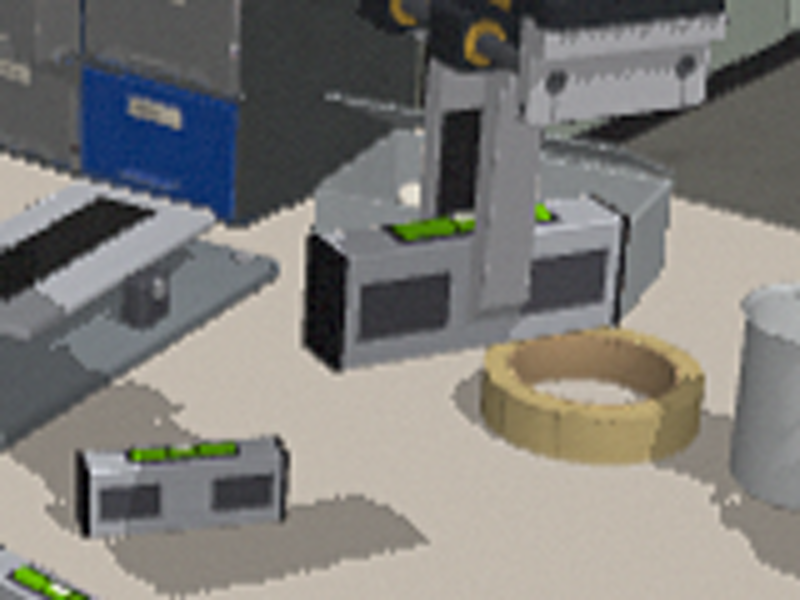

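View pics/w5.png

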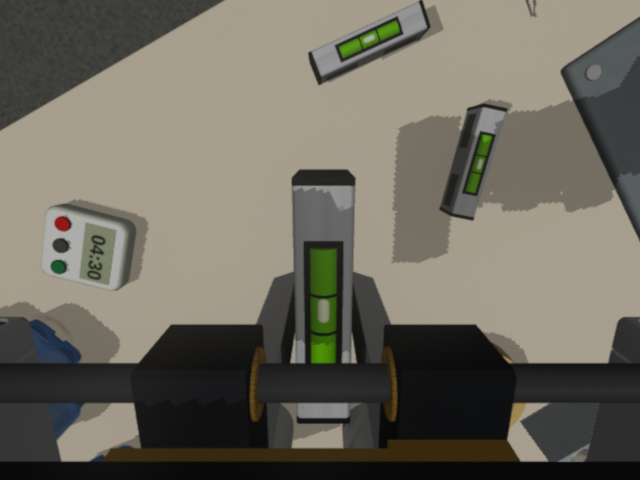

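Request:
play_rows([
  [[0.2,2,0],[0,0,0],-0.7],
  [[0.4,4,0],[0,0,0],-0.7],
  [[0.4,4,0],[0,0,0],-0.7],
  [[0.4,4,0],[0,0,0],-0.7],
  [[0.4,4,0],[0,0,0],-0.7],
  [[0.4,4,0],[0,0,0],-0.7],
  [[0.4,4,0],[0,0,0],-0.7],
  [[0.4,3,0],[0,0,0],-0.7],
  [[0,0,0],[0,0,-4],-0.7],
  [[0,0,0],[0,0,-7],-0.7],
  [[0,0,0],[0,0,-7],-0.7],
  [[0,0,0],[0,0,-7],-0.7],
  [[0,0,0],[0,0,-5],-0.7],
  [[0,0,0],[0,0,0],-0.7],
])

```text
clock: 10.2
tcp_pos: [0.5701, 0.0066, 0.0967]
eef_rot: [[-0.995, -0.083, -0.053], [-0.084, 0.996, 0.013], [0.052, 0.017, -0.998]]
ft_force: [-0.1, 0.7, -3.3]
grip_width: 0.0258
```

```bash
python3 -c "
from h import *
go([.598,.038,.1],97.2);o=env.get_obs();print(o['clock'],o['grip_width'],np.degrees(np.arctan2(*o['eef_rot'][1::-1,1])))"
```

```text
tool shift cm [-3.03  2.9  -0.43] world now [0.5701 0.0066 0.0967] max/5 0.6055290879645641
rotvec deg [ 1.06 -2.97 -2.39]
10.2 0.025809340367570575 94.77856750414007
```

Request:
play_rows([
  [[-0.8,0.8,-0.3],[0.4,-1,-0.8],-0.7],
  [[-1.2,1.2,-0.3],[0.4,-1,-0.8],-0.7],
  [[-0.8,0.8,0],[0.3,-1,-0.8],-0.7],
  [[0,0,0],[0,0,0],-0.7],
  [[0,0,0],[0,0,0],-0.7],
])

```text
clock: 10.7
tcp_pos: [0.5964, 0.0411, 0.1]
eef_rot: [[-0.992, -0.125, 0.001], [-0.125, 0.992, -0.0], [-0.001, -0.001, -1.0]]
ft_force: [-0.5, -0.2, -3.0]
grip_width: 0.0258
```

```bash
python3 -c "
from h import *
snap('wrist','w6');go([.598,.038,.1],97.2);o=env.get_obs();print(o['clock'],o['grip_width'],np.degrees(np.arctan2(*o['eef_rot'][1::-1,1])))"
```

```text
tool shift cm [-0.12 -0.33  0.  ] world now [0.5964 0.0412 0.1   ] max/5 0.06681907152515645
rotvec deg [-0.01  0.06 -0.04]
10.75 0.025892368680035614 97.16016185817905
```

View pics/w6.png

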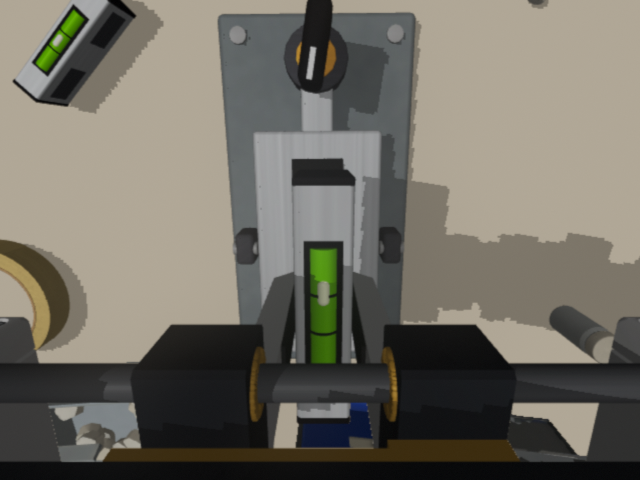

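Run:
```python
from h import *
crop('w6',220,0,420,240,2.5,'c12')
w=ld('w6');o=env.get_obs();R=o['eef_rot']
for p in [(292,158),(343,158),(255,131),(381,131)]:
    P=onz(w,*p,.040);print(p,P.round(4),(R.T@(P-o['tcp_pos'])*1000).round(1),bp(w,p[0],p[1]+3).round(4))
for p in [(292,183),(355,183),(303,241),(343,241)]:
    P=onz(w,*p,.1475);print('lvl',p,P.round(4),(R.T@(P-o['tcp_pos'])*1000).round(1))
```

```text
(292, 158) [0.5358 0.012  0.04  ] [ 63.8 -21.4  60. ] [0.5379 0.0121 0.0386]
(343, 158) [0.5314 0.0468 0.04  ] [63.8 13.7 59.9] [0.5335 0.0473 0.0374]
(255, 131) [ 0.5212 -0.0146  0.04  ] [ 81.6 -46.   59.9] [ 0.5232 -0.0154  0.0348]
(381, 131) [0.5106 0.0698 0.04  ] [81.6 39.1 59.9] [0.5123 0.071  0.034 ]
lvl (292, 183) [0.5402 0.0214 0.1475] [ 58.1 -12.6 -47.5]
lvl (355, 183) [0.537  0.0468 0.1475] [ 58.2  13.  -47.5]
lvl (303, 241) [0.5639 0.0286 0.1475] [ 33.8  -8.4 -47.5]
lvl (343, 241) [0.5617 0.0454 0.1475] [ 33.8   8.5 -47.5]
```

View pics/c12.png

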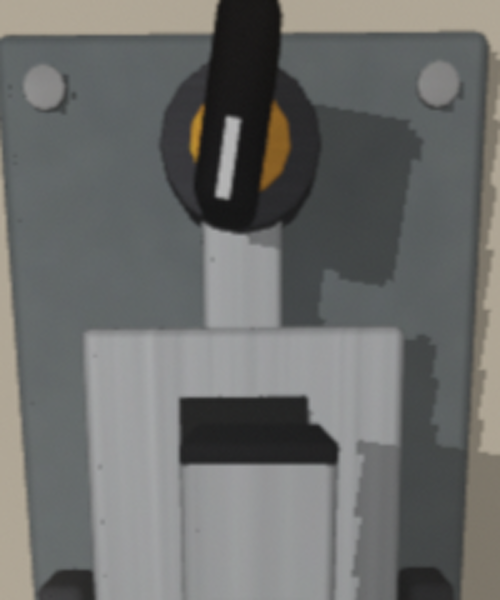

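Run:
```python
from h import *
def fit(w,poly):
    m=np.zeros((480,640),np.uint8);cv2.fillPoly(m,[np.array(poly).round().astype(int)],1)
    v,u=np.where(m>0);z=w['d'][v,u]
    P=(np.linalg.inv(w['K'])@np.array([u,v,np.ones_like(u)])*z).T-w['t'];P=P@w['R']
    ok=np.abs(P[:,2]-.04)<.012;P=P[ok]
    ax=np.array([np.cos(np.radians(7.2)),np.sin(np.radians(7.2))]);q=P[:,:2]-[.598,.038]
    A=np.c_[q@ax,q@[-ax[1],ax[0]],np.ones(len(q))]
    for k in range(5):
        c=np.linalg.lstsq(A,P[:,2],rcond=None)[0];r=P[:,2]-A@c;g=np.abs(r)<2.5*r.std()+1e-9;A=A[g];P=P[g]
    print(len(A),c,r.std())
fit(ld('w1'),[(230+u/3,160+v/3) for u,v in [(165,277),(231,236),(392,482),(332,518)]])
fit(ld('w1'),[(230+u/3,160+v/3) for u,v in [(95,272),(260,165),(460,480),(305,570)]])
fit(ld('w6'),[(258,135),(378,135),(378,220),(362,220),(358,170),(288,160),(290,270),(265,270)])
go([.5994,.0368,.06],97.2)
```

```text
2449 [0.02885528 0.00072775 0.03977025] 0.0007548324332909592
7727 [ 0.02942155 -0.00077744  0.038605  ] 0.0011650695066834898
7399 [0.02825556 0.00053676 0.03786444] 0.0006639294937246878
tool shift cm [-0.24 -0.47  4.  ] world now [0.5964 0.0412 0.1   ] max/5 0.8003492874636912
rotvec deg [-0.01  0.06 -0.04]
```

Request:
play_rows([
  [[-0.1,-0.2,0.5],[0,-0.8,0],-0.7],
  [[-0.1,-0.15,1.5],[0,-0.9,0],-0.7],
  [[0,0,1.5],[0,0,0],-0.7],
  [[0,0,0.8],[0,0,0],-0.7],
  [[0,0,0],[0,0,0],-0.7],
  [[0,0,0],[0,0,0],-0.7],
])

```text
clock: 11.35
tcp_pos: [0.5994, 0.0356, 0.0555]
eef_rot: [[-0.992, -0.122, 0.034], [-0.122, 0.992, 0.003], [-0.034, -0.002, -0.999]]
ft_force: [0.2, -0.6, -2.1]
grip_width: 0.0258
```

```bash
python3 -c "
from h import *
go([.5984,.0375,.0395],97.2);o=env.get_obs();print(o['ft_force'],o['eef_rot'].round(4))"
```

```text
tool shift cm [0.13 0.2  1.6 ] world now [0.5994 0.0356 0.0555] max/5 0.31981839843694726
rotvec deg [-0.09  1.93 -0.16]
[ 0.23991316 -0.56372943 -2.12065636] [[-0.9919 -0.1225  0.0335]
 [-0.1224  0.9925  0.0026]
 [-0.0336 -0.0016 -0.9994]]
```

Request:
play_rows([
  [[0.1,0.15,0.6],[0,0.25,-0.1],-0.7],
  [[0,0,0.6],[0,0,0],-0.7],
  [[0,0,0.1],[0,0,0],-0.7],
  [[0,0,0],[0,0,0],-0.7],
])

```text
clock: 11.75
tcp_pos: [0.5999, 0.0369, 0.0429]
eef_rot: [[-0.992, -0.124, 0.032], [-0.124, 0.992, 0.002], [-0.032, -0.002, -0.999]]
ft_force: [-0.3, -0.5, -2.6]
grip_width: 0.0257
```

Now I'll creep down and watch the force.

Request:
play_rows([
  [[0,0,0.2],[0,0,0],-0.7],
  [[0,0,0.1],[0,0,0],-0.7],
  [[0,0,0],[0,0,0],-0.7],
])

```text
clock: 12.05
tcp_pos: [0.6004, 0.037, 0.04]
eef_rot: [[-0.992, -0.124, 0.033], [-0.124, 0.992, 0.002], [-0.033, -0.002, -0.999]]
ft_force: [0.7, 0.1, -1.8]
grip_width: 0.026
```

Request:
play_rows([
  [[0,0,0.1],[0,0,0],-0.7],
  [[0,0,0.05],[0,0,0],-0.7],
  [[0,0,0],[0,0,0],-0.7],
])

```text
clock: 12.35
tcp_pos: [0.6006, 0.037, 0.0386]
eef_rot: [[-0.992, -0.124, 0.033], [-0.124, 0.992, 0.002], [-0.033, -0.002, -0.999]]
ft_force: [-0.3, -0.1, -2.6]
grip_width: 0.0259
```

```bash
python3 -c "
from h import *
o=env.get_obs();print(o['ft_force'],o['tcp_pos'])
snap('scene','s6');crop('s6',230,180,370,285,5,'c13')"
```

```text
[-0.26884792 -0.05112021 -2.61759819] [0.60062731 0.03702761 0.03857383]
```

View pics/c13.png

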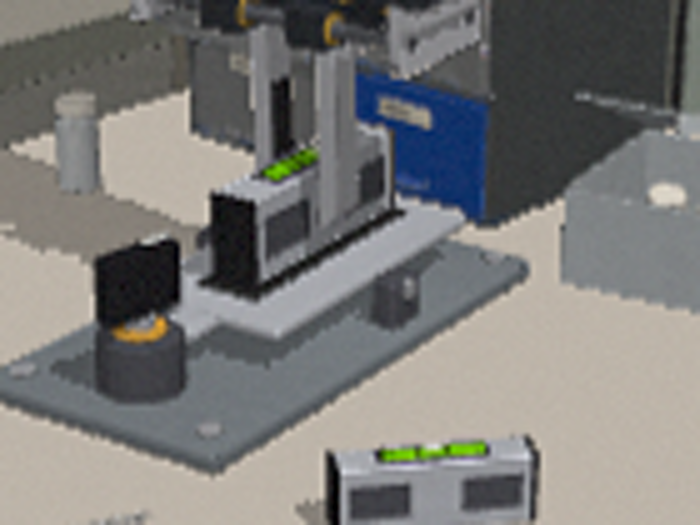

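Nearly in contact and aligned with the strip, so I'll keep creeping down.

Request:
play_rows([
  [[0,0,0.07],[0,0,0],-0.7],
  [[0,0,0.05],[0,0,0],-0.7],
  [[0,0,0],[0,0,0],-0.7],
])

```text
clock: 12.7
tcp_pos: [0.6007, 0.037, 0.0374]
eef_rot: [[-0.992, -0.124, 0.033], [-0.124, 0.992, 0.002], [-0.033, -0.002, -0.999]]
ft_force: [1.0, 0.2, -3.1]
grip_width: 0.0259
```

Request:
play_rows([
  [[0,0,0.07],[0,0,0],-0.7],
  [[0,0,0],[0,0,0],-0.7],
])

```text
clock: 12.9
tcp_pos: [0.6009, 0.037, 0.0369]
eef_rot: [[-0.992, -0.124, 0.034], [-0.124, 0.992, 0.002], [-0.034, -0.002, -0.999]]
ft_force: [-0.1, -0.3, -2.7]
grip_width: 0.0258
```

Request:
play_rows([
  [[0,0,0.05],[0,0,0],-0.7],
  [[0,0,0],[0,0,0],-0.7],
])

```text
clock: 13.1
tcp_pos: [0.6009, 0.037, 0.0369]
eef_rot: [[-0.992, -0.124, 0.034], [-0.124, 0.992, 0.002], [-0.034, -0.003, -0.999]]
ft_force: [-0.1, 0.1, -1.0]
grip_width: 0.0259
```

Request:
play_rows([
  [[0,0,0.04],[0,0,0],-0.6],
  [[0,0,0],[0,0,0],-0.5],
  [[0,0,0],[0,0,0],-0.42],
  [[0,0,0],[0,0,0],-0.35],
  [[0,0,0],[0,0,0],-0.2],
  [[0,0,0],[0,0,0],0],
  [[0,0,0],[0,0,0],0.1],
  [[0,0,0],[0,0,0],0.1],
])

```text
clock: 13.9
tcp_pos: [0.6027, 0.0369, 0.0376]
eef_rot: [[-0.992, -0.124, 0.038], [-0.124, 0.992, 0.001], [-0.037, -0.003, -0.999]]
ft_force: [0.4, 0.4, -0.1]
grip_width: 0.0517
```

```bash
python3 -c "
from h import *
snap('scene','s7');crop('s7',230,180,370,285,5,'c14');snap('wrist','w7');o=env.get_obs();print(o['eef_rot'])"
```

```text
[[-0.99152776 -0.1243631   0.03750372]
 [-0.12439461  0.99223169  0.00150105]
 [-0.03739906 -0.00317693 -0.99929536]]
```

View pics/c14.png

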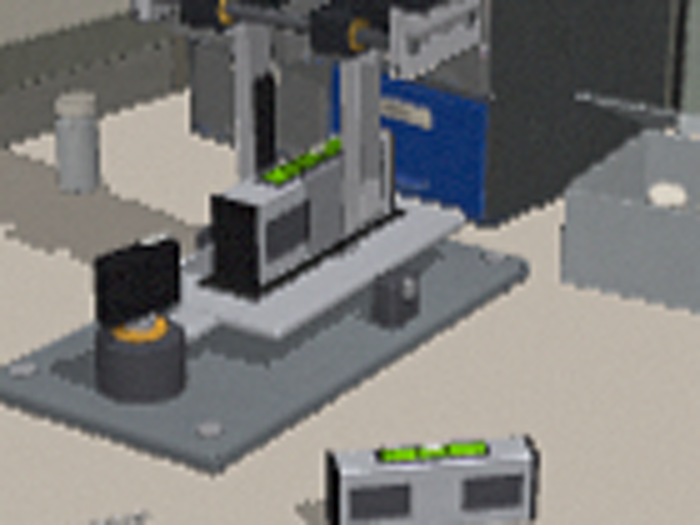

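View pics/w7.png

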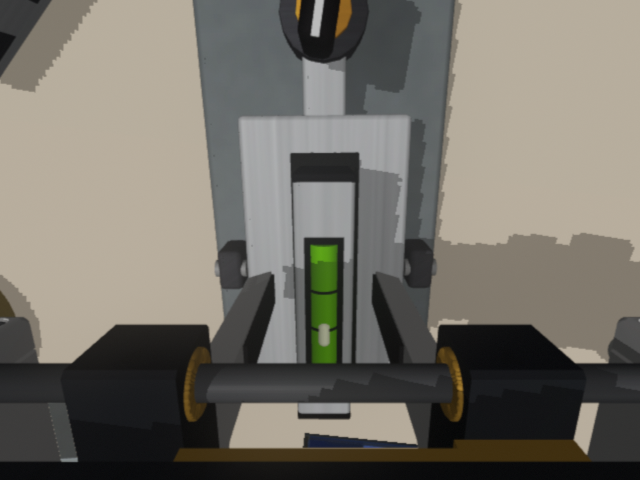

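The level lies on the strip and has been let go. The bubble sits towards the far end, about 12 mm off, so the slope is about 0.03 rad and the turn needed is about 1 rad clockwise. I'll retract upwards now.

Request:
play_rows([
  [[0,0,-0.5],[0,0,0],0.1],
  [[0,0,-1.5],[0,0,0],0.1],
  [[0,0,-2.5],[0,0,0],0.1],
  [[0,0,-3],[0,0,0],0.1],
  [[0,0,-3],[0,1,0],0.1],
  [[1,0,-2],[0,1,1],0.1],
  [[2.5,-0.3,-1],[0,0,2],0.1],
  [[3.5,-0.4,0],[0,0,3],0.1],
  [[3.5,-0.4,0],[0,0,3],0.1],
  [[1.5,-0.2,0],[0,0,2],0.1],
  [[0,0,0],[0,0,0],0.1],
  [[0,0,0],[0,0,0],0.1],
])

```text
clock: 15.2
tcp_pos: [0.4765, 0.0168, 0.1815]
eef_rot: [[-0.997, 0.074, 0.007], [0.074, 0.997, -0.004], [-0.007, -0.003, -1.0]]
ft_force: [1.0, -0.3, -0.0]
grip_width: 0.0519
```

```bash
python3 -c "
from h import *
snap('wrist','w8');snap('top','t8');go([.4695,.0222,.1],84);crop('t8',210,150,300,275,5,'c15')
snap('scene','s8');crop('s8',230,180,370,285,5,'c16')"
```

```text
tool shift cm [0.84 0.51 8.11] world now [0.477  0.0168 0.1812] max/5 1.6222475626428317
rotvec deg [-0.17  0.39  1.77]
```

View pics/w8.png

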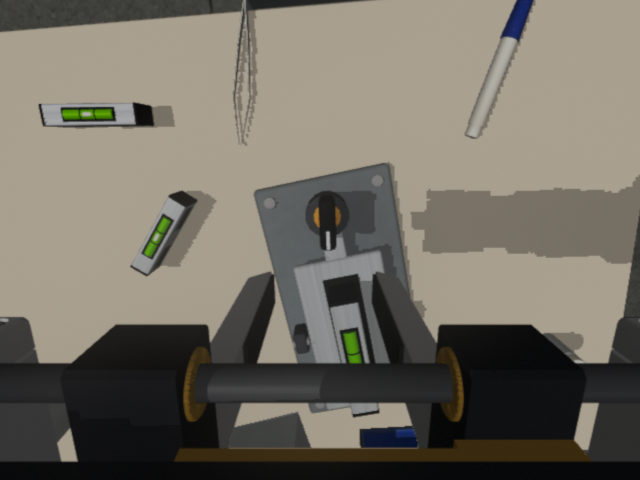

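View pics/c15.png

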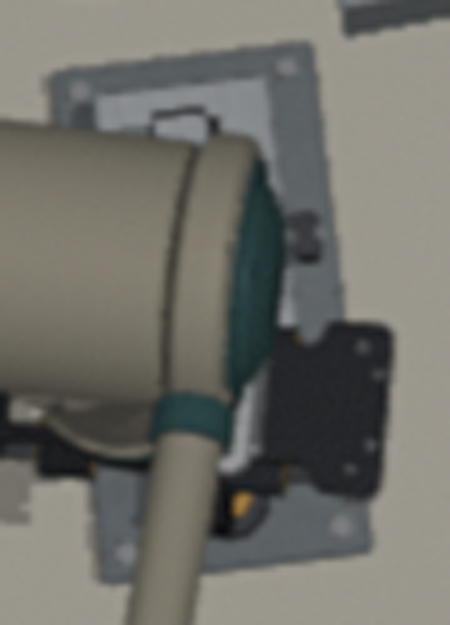

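View pics/c16.png

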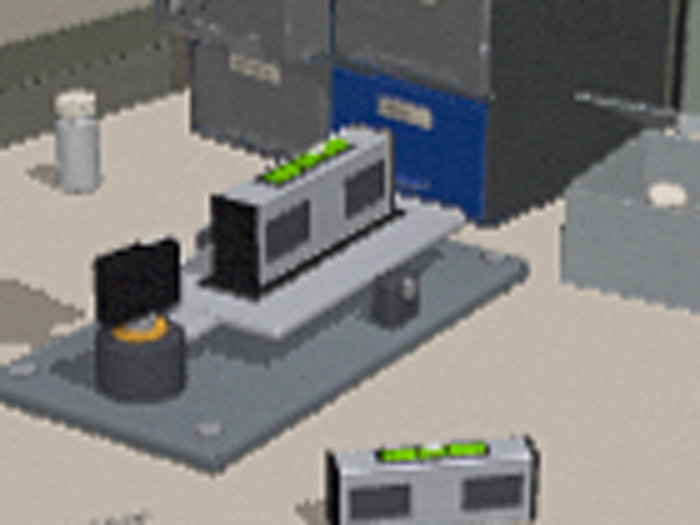

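```bash
python3 -c "
from h import *
crop('w8',290,180,370,260,8,'c17')"
```

```text
(no output)
```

View pics/c17.png

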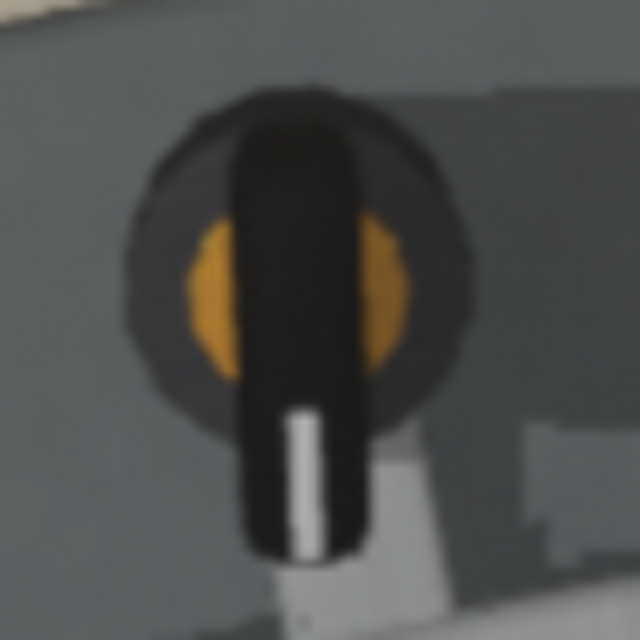

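Run:
```python
from h import *
w=ld('w8');f=lambda u,v:(290+u/8,180+v/8)
a=onz(w,*f(297,130),.082);b=onz(w,*f(306,557),.082);print('centre',(a+b)/2,np.linalg.norm(b-a),np.degrees(np.arctan2(*(b-a)[1::-1])))
m=onz(w,*f(303,410),.082);n=onz(w,*f(312,560),.082);print(np.degrees(np.arctan2(*(n-m)[1::-1])))
print('depth',bp(w,*f(300,300)))
w1=ld('w1');print('tri',tri(w1,(259.2,205.6),w,f(301.5,343)))
g=(a+b)/2;go([g[0],g[1],.036],84)
# post centre at z=.043
print('post',onz(w,*f(299,265),.048))
```

```text
centre [0.46845338 0.02117487 0.082     ] 0.0455053816867804 -2.843243493357708
-0.6831387136531855
depth [0.46361503 0.02135991 0.08091531]
tri [0.47144766 0.02058593 0.07033329]
tool shift cm [ 0.99  0.42 14.49] world now [0.4771 0.0168 0.181 ] max/5 2.89782516274443
rotvec deg [-0.17  0.37  1.77]
post [0.4664451  0.02134674 0.048     ]
```

Request:
play_rows([
  [[0.4,0.2,1],[0,0.4,-0.4],0.1],
  [[0.4,0.2,3],[0,0,-0.3],0.1],
  [[0,0,3.5],[0,0,0],0.1],
  [[0,0,3],[0,0,0],0.1],
  [[0,0,1],[0,0,0],0.1],
  [[0,0,0],[0,0,0],0.1],
  [[0,0,0],[0,0,0],0.1],
])

```text
clock: 16.05
tcp_pos: [0.4722, 0.0225, 0.0575]
eef_rot: [[-0.998, 0.057, -0.005], [0.057, 0.998, -0.002], [0.004, -0.002, -1.0]]
ft_force: [-0.4, 0.6, 0.3]
grip_width: 0.0517
```

```bash
python3 -c "
from h import *
snap('wrist','w9');go([.4685,.0212,.036],86.5)"
```

```text
tool shift cm [ 0.37 -0.14  2.17] world now [0.4723 0.0225 0.0577] max/5 0.43462219306205097
rotvec deg [-0.13 -0.23  0.24]
```

View pics/w9.png

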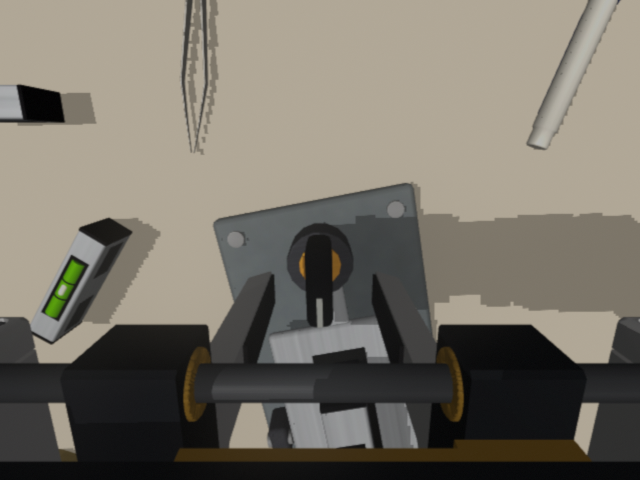

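Request:
play_rows([
  [[0.25,-0.14,0.8],[0,0,0.2],0.1],
  [[0,0,0.8],[0,0,0],0.1],
  [[0,0,0.3],[0,0,0],0.1],
  [[0,0,0],[0,0,0],-0.1],
  [[0,0,0],[0,0,0],-0.3],
])

```text
clock: 16.6
tcp_pos: [0.4716, 0.0209, 0.0391]
eef_rot: [[-0.998, 0.06, 0.001], [0.06, 0.998, -0.003], [-0.001, -0.003, -1.0]]
ft_force: [-0.1, -0.1, 0.1]
grip_width: 0.0392
```

Request:
play_rows([
  [[0.25,0,0.3],[0,0,0],-0.4],
  [[0,0,0],[0,0,0],-0.55],
  [[0,0,0],[0,0,0],-0.65],
  [[0,0,0],[0,0,0],-0.75],
  [[0,0,0],[0,0,0],-0.9],
  [[0,0,0],[0,0,0],-1],
  [[0,0,0],[0,0,0],-1],
])

```text
clock: 17.3
tcp_pos: [0.4692, 0.0205, 0.0364]
eef_rot: [[-0.998, 0.06, 0.002], [0.06, 0.998, -0.004], [-0.002, -0.004, -1.0]]
ft_force: [-0.3, -1.1, -0.2]
grip_width: 0.0137
```

Request:
play_rows([
  [[0,0,0.2],[0,0,0],-1],
  [[0,0,0.2],[0,0,0],-1],
  [[0,0,0],[0,0,0],-1],
])

```text
clock: 17.6
tcp_pos: [0.4692, 0.0205, 0.0332]
eef_rot: [[-0.998, 0.06, 0.002], [0.06, 0.998, -0.004], [-0.002, -0.004, -1.0]]
ft_force: [-1.1, -0.4, 4.9]
grip_width: 0.0138
```

Request:
play_rows([
  [[0,0,0.15],[0,0,0],-1],
  [[0,0,0.15],[0,0,0],-1],
  [[0,0,0],[0,0,4],-1],
  [[0,0,0],[0,0,5],-1],
  [[0,0,0],[0,0,5],-1],
  [[0,0,0],[0,0,5],-1],
])

```text
clock: 18.2
tcp_pos: [0.4693, 0.0208, 0.0327]
eef_rot: [[-0.92, 0.393, 0.003], [0.393, 0.92, -0.003], [-0.004, -0.002, -1.0]]
ft_force: [-1.4, -0.2, 5.7]
grip_width: 0.014
```

```bash
python3 -c "
from h import *
go([.4692,.0205,.031],86.5);o=env.get_obs();print(o['ft_force'],o['torque'],np.degrees(np.arctan2(*o['eef_rot'][1::-1,1])))"
```

```text
tool shift cm [-0.   -0.03  0.17] world now [0.4693 0.0208 0.0327] max/5 0.03356992401485874
rotvec deg [ -0.15   0.21 -19.63]
[-1.43509157 -0.22867791  5.74249745] [0.02691991 0.35835262 0.03846963] 66.87452059663981
```

Request:
play_rows([
  [[0,0,0.08],[0,0,5],-1],
  [[0,0,0.08],[0,0,5],-1],
  [[0,0,0.08],[0,0,5],-1],
  [[0,0,0.08],[0,0,5],-1],
  [[0,0,0.05],[0,0,5],-1],
  [[0,0,0.05],[0,0,4],-1],
  [[0,0,0.05],[0,0,0],-1],
  [[0,0,0],[0,0,0],-1],
])

```text
clock: 19.0
tcp_pos: [0.4696, 0.0212, 0.0317]
eef_rot: [[-0.596, 0.803, 0.005], [0.803, 0.596, -0.003], [-0.006, 0.002, -1.0]]
ft_force: [-0.8, -1.0, 6.8]
grip_width: 0.0136
```

```bash
python3 -c "
from h import *
go([.4692,.0205,.031],86.5);o=env.get_obs();print(o['ft_force'],o['torque'],np.degrees(np.arctan2(*o['eef_rot'][1::-1,1])))
snap('scene','s10');crop('s10',230,180,330,255,8,'c18');snap('top','t10');crop('t10',210,150,300,275,5,'c19')"
```

```text
tool shift cm [-0.03 -0.07  0.07] world now [0.4696 0.0212 0.0317] max/5 0.014913283193962271
rotvec deg [-4.000e-02  3.500e-01 -4.994e+01]
[-0.83948105 -0.97684532  6.84735624] [-0.12052721  0.43499812  0.04103415] 36.55776103382738
```

View pics/c18.png

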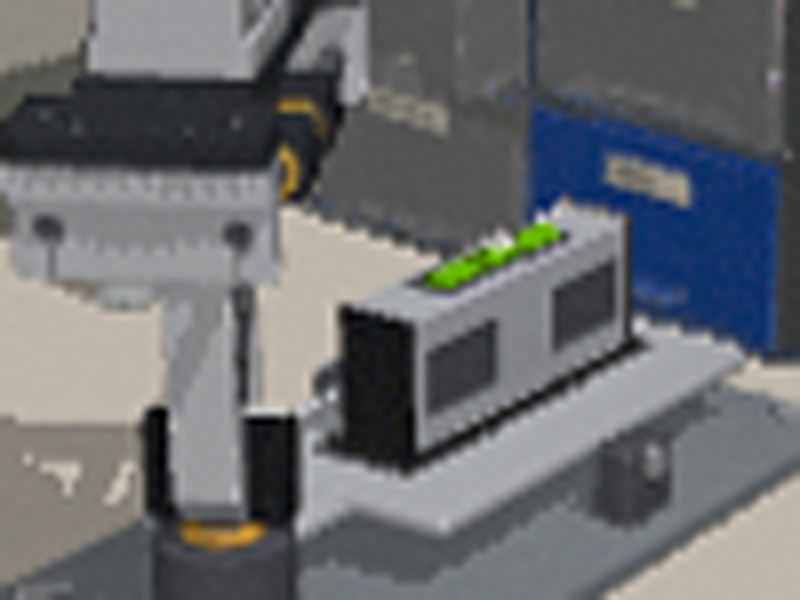

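View pics/c19.png

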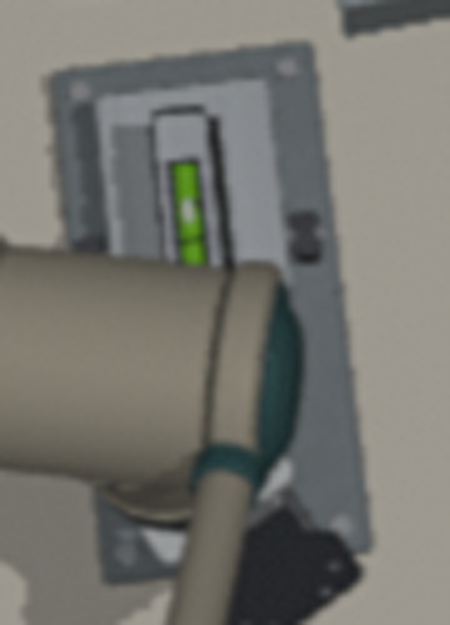

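The bubble is visible in the top view, still above the middle and on its way. I'll turn a little further, press deeper and let it settle.

Request:
play_rows([
  [[0,0,0.15],[0,0,4],-1],
  [[0,0,0.12],[0,0,3],-1],
  [[0,0,0.12],[0,0,0],-1],
  [[0,0,0.1],[0,0,0],-1],
  [[0,0,0],[0,0,0],-1],
  [[0,0,0],[0,0,0],-1],
  [[0,0,0],[0,0,0],-1],
  [[0,0,0],[0,0,0],-1],
  [[0,0,0],[0,0,0],-1],
  [[0,0,0],[0,0,0],-1],
  [[0,0,0],[0,0,0],-1],
  [[0,0,0],[0,0,0],-1],
  [[0,0,0],[0,0,0],-1],
  [[0,0,0],[0,0,0],-1],
  [[0,0,0],[0,0,0],-1],
  [[0,0,0],[0,0,0],-1],
  [[0,0,0],[0,0,0],-1],
  [[0,0,0],[0,0,0],-1],
])

```text
clock: 20.9
tcp_pos: [0.4697, 0.0212, 0.034]
eef_rot: [[-0.488, 0.873, 0.007], [0.873, 0.488, -0.004], [-0.007, 0.004, -1.0]]
ft_force: [-0.5, -0.1, 4.4]
grip_width: 0.014
```

```bash
python3 -c "
from h import *
go([.4692,.0205,.031],86.5);o=env.get_obs();print(o['ft_force'],o['torque'])
snap('scene','s11');crop('s11',270,200,315,225,16,'c20');snap('top','t11');crop('t11',225,160,275,210,12,'c21')"
```

```text
tool shift cm [-0.03 -0.08  0.3 ] world now [0.4697 0.0212 0.034 ] max/5 0.0602734770321415
rotvec deg [ 3.000e-02  4.900e-01 -5.726e+01]
[-0.51010106 -0.06071073  4.4473254 ] [-0.04614535  0.35971664 -0.00330689]
```

View pics/c20.png

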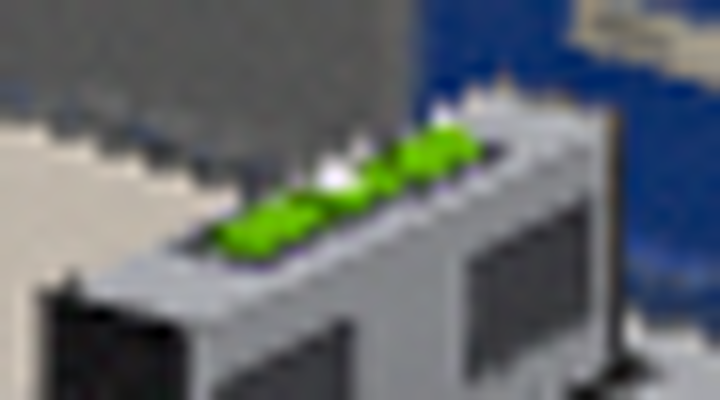

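View pics/c21.png

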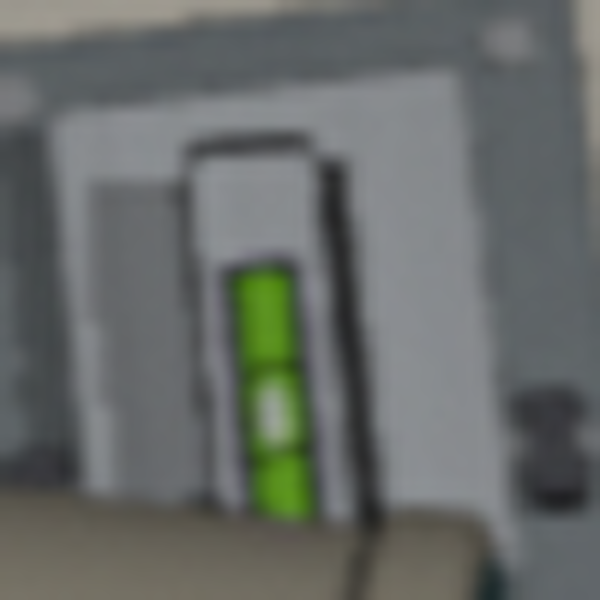

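The bubble is centred in the top crop: lines at y≈366 and 453, bubble 375–447. The spring has pushed the knob partly up during the idle rows, so I'll press again, with a push in every row to the end.

Request:
play_rows([
  [[0,0,0.15],[0,0,0],-1],
  [[0,0,0.15],[0,0,0],-1],
  [[0,0,0.15],[0,0,0],-1],
])

```text
clock: 21.3
tcp_pos: [0.4698, 0.0212, 0.0302]
eef_rot: [[-0.488, 0.873, 0.007], [0.873, 0.488, -0.004], [-0.007, 0.004, -1.0]]
ft_force: [-5.0, 0.3, 22.2]
grip_width: 0.0139
```

Request:
play_rows([
  [[0,0,0.15],[0,0,0],-1],
  [[0,0,0.15],[0,0,0],-1],
  [[0,0,0.15],[0,0,0],-1],
])

```text
clock: 21.6
tcp_pos: [0.4698, 0.0212, 0.0303]
eef_rot: [[-0.489, 0.872, 0.008], [0.872, 0.489, -0.004], [-0.008, 0.005, -1.0]]
ft_force: [-4.0, -0.5, 17.9]
grip_width: 0.0138
```

At the stop: travel is about 6.1 mm, and the force is well above the spring's 8 N. I'll ease the push a little, let it settle and do a final check.

Request:
play_rows([
  [[0,0,0.1],[0,0,0],-1],
  [[0,0,0.1],[0,0,0],-1],
  [[0,0,0.1],[0,0,0],-1],
  [[0,0,0.1],[0,0,0],-1],
  [[0,0,0.1],[0,0,0],-1],
  [[0,0,0.1],[0,0,0],-1],
  [[0,0,0.1],[0,0,0],-1],
  [[0,0,0.1],[0,0,0],-1],
  [[0,0,0.1],[0,0,0],-1],
  [[0,0,0.1],[0,0,0],-1],
  [[0,0,0.1],[0,0,0],-1],
  [[0,0,0.1],[0,0,0],-1],
  [[0,0,0.1],[0,0,0],-1],
  [[0,0,0.1],[0,0,0],-1],
  [[0,0,0.1],[0,0,0],-1],
])

```text
clock: 23.1
tcp_pos: [0.4699, 0.0212, 0.0303]
eef_rot: [[-0.489, 0.872, 0.013], [0.872, 0.489, -0.006], [-0.011, 0.009, -1.0]]
ft_force: [-2.8, -0.4, 13.4]
grip_width: 0.0136
```

```bash
python3 -c "
from h import *
snap('top','t12');crop('t12',225,160,275,210,12,'c22');snap('scene','s12');crop('s12',230,180,330,255,8,'c23')
o=env.get_obs();print(o['ft_force'],o['tcp_pos'],o['grip_width'])"
```

```text
[-2.60653176 -0.78569182 13.00110871] [0.46985526 0.02118839 0.03030633] 0.014042607720201005
```

View pics/c22.png

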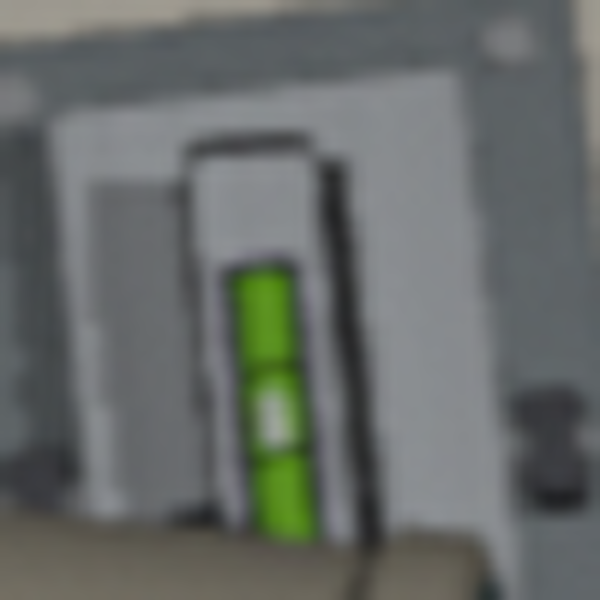

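View pics/c23.png

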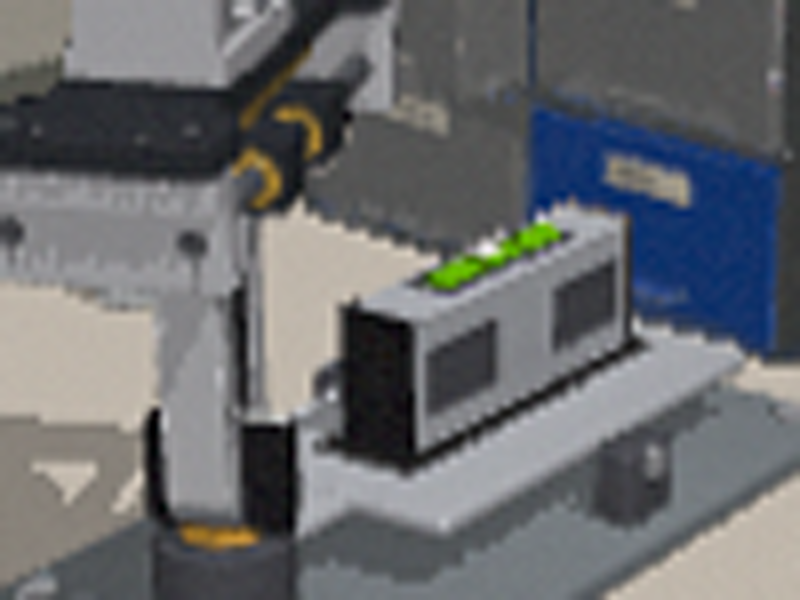

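The bubble now looks about 1 mm towards the knob end. I'll measure it along the vial.

Run:
```python
from h import *
for n in ['t11','t12']:
    p=ld(n)['p'].astype(float)
    a=np.array([225+263/12,160+268/12]);b=np.array([225+288/12,160+530/12])
    d=(b-a)/np.linalg.norm(b-a);nrm=np.array([-d[1],d[0]])
    for o in (-1,0,1):
        pts=[a+d*t+nrm*o*.9 for t in np.arange(0,21,.5)]
        mx=np.array(pts,np.float32)
        s=cv2.remap(p.astype(np.float32),mx[:,0:1],mx[:,1:2],cv2.INTER_LINEAR)[:,0]
        print(n,o,'B',s[:,2].round().astype(int).tolist());print('   G',s[:,1].round().astype(int).tolist())
```

```text
t11 -1 B [40, 28, 23, 25, 26, 28, 29, 31, 31, 32, 32, 32, 31, 31, 30, 27, 28, 32, 39, 49, 57, 64, 69, 69, 71, 72, 71, 62, 52, 40, 32, 31, 30, 31, 31, 30, 29, 27, 28, 33, 40, 52]
   G [89, 108, 121, 126, 128, 126, 125, 123, 123, 121, 121, 120, 119, 113, 106, 93, 92, 103, 113, 117, 122, 127, 131, 132, 134, 135, 131, 124, 113, 99, 95, 107, 115, 120, 121, 121, 120, 121, 121, 118, 111, 98]
t11 0 B [42, 29, 26, 27, 29, 30, 31, 31, 31, 31, 31, 30, 29, 28, 26, 25, 32, 43, 60, 81, 98, 111, 118, 122, 122, 122, 113, 100, 80, 57, 42, 33, 29, 30, 30, 31, 30, 29, 32, 39, 50, 63]
   G [107, 128, 138, 142, 144, 143, 142, 141, 141, 140, 140, 141, 138, 133, 122, 108, 111, 124, 134, 142, 147, 151, 153, 155, 156, 157, 153, 147, 134, 117, 114, 123, 131, 138, 141, 141, 142, 143, 141, 136, 125, 107]
t11 1 B [45, 29, 27, 29, 31, 32, 31, 31, 30, 30, 30, 31, 30, 28, 27, 26, 35, 48, 71, 98, 118, 134, 139, 141, 140, 138, 126, 111, 89, 63, 45, 32, 28, 29, 29, 30, 30, 29, 33, 40, 51, 64]
   G [109, 129, 136, 142, 142, 142, 141, 141, 141, 140, 141, 142, 139, 135, 123, 109, 112, 123, 133, 145, 151, 155, 155, 154, 1
[... 581 characters left out ...]
 121, 124, 128, 125, 121, 103, 76, 54, 36, 28, 29, 30, 31, 31, 32, 32, 32, 32, 32]
   G [107, 128, 139, 143, 144, 143, 142, 141, 141, 140, 140, 141, 138, 133, 122, 108, 110, 123, 133, 141, 146, 150, 153, 156, 157, 158, 155, 149, 136, 118, 114, 123, 131, 138, 141, 141, 141, 141, 142, 142, 142, 143]
t12 1 B [45, 29, 27, 28, 29, 30, 30, 30, 30, 30, 31, 31, 31, 32, 29, 26, 29, 35, 54, 78, 103, 128, 137, 140, 141, 143, 139, 135, 113, 83, 58, 34, 28, 30, 30, 31, 31, 32, 31, 30, 29, 29]
   G [109, 129, 136, 141, 142, 142, 141, 141, 141, 141, 141, 141, 139, 135, 124, 110, 112, 122, 132, 142, 148, 153, 154, 154, 155, 156, 153, 150, 138, 123, 118, 120, 127, 136, 140, 141, 141, 142, 141, 141, 140, 138]
```

The bubble sits about 2 mm towards the knob, so I overturned by about 0.15 rad. I'll turn back 8° while still pressing.

Request:
play_rows([
  [[0,0,0.1],[0,0,-4],-1],
  [[0,0,0.1],[0,0,-4],-1],
  [[0,0,0.1],[0,0,0],-1],
  [[0,0,0.1],[0,0,0],-1],
  [[0,0,0.1],[0,0,0],-1],
  [[0,0,0.1],[0,0,0],-1],
  [[0,0,0.1],[0,0,0],-1],
  [[0,0,0.1],[0,0,0],-1],
  [[0,0,0.1],[0,0,0],-1],
  [[0,0,0.1],[0,0,0],-1],
  [[0,0,0.1],[0,0,0],-1],
  [[0,0,0.1],[0,0,0],-1],
  [[0,0,0.1],[0,0,0],-1],
  [[0,0,0.1],[0,0,0],-1],
  [[0,0,0.1],[0,0,0],-1],
  [[0,0,0.1],[0,0,0],-1],
  [[0,0,0.1],[0,0,0],-1],
  [[0,0,0.1],[0,0,0],-1],
  [[0,0,0.1],[0,0,0],-1],
  [[0,0,0.1],[0,0,0],-1],
])

```text
clock: 25.2
tcp_pos: [0.4698, 0.0211, 0.0303]
eef_rot: [[-0.612, 0.791, 0.018], [0.791, 0.612, -0.007], [-0.017, 0.01, -1.0]]
ft_force: [-2.9, -0.8, 13.5]
grip_width: 0.0138
```

Request:
play_rows([
  [[0,0,0.1],[0,0,0],-1],
  [[0,0,0.1],[0,0,0],-1],
  [[0,0,0.1],[0,0,0],-1],
  [[0,0,0.1],[0,0,0],-1],
  [[0,0,0.1],[0,0,0],-1],
  [[0,0,0.1],[0,0,0],-1],
  [[0,0,0.1],[0,0,0],-1],
  [[0,0,0.1],[0,0,0],-1],
  [[0,0,0.1],[0,0,0],-1],
  [[0,0,0.1],[0,0,0],-1],
  [[0,0,0.1],[0,0,0],-1],
  [[0,0,0.1],[0,0,0],-1],
  [[0,0,0.1],[0,0,0],-1],
  [[0,0,0.1],[0,0,0],-1],
  [[0,0,0.1],[0,0,0],-1],
])

```text
clock: 26.7
tcp_pos: [0.4699, 0.0211, 0.0303]
eef_rot: [[-0.612, 0.79, 0.021], [0.79, 0.613, -0.008], [-0.019, 0.012, -1.0]]
ft_force: [-2.7, -1.0, 13.5]
grip_width: 0.0137
```

```bash
cat > m.py <<'E'
from h import *
def meas(n):
    p=ld(n)['p'].astype(np.float32)
    a=np.array([225+263/12,160+268/12]);b=np.array([225+288/12,160+530/12])
    d=(b-a)/np.linalg.norm(b-a);nrm=np.array([-d[1],d[0]]);t=np.arange(5,18.5,.1)
    for o in (0,.9):
        mx=np.array([a+d*x+nrm*o for x in t],np.float32)
        s=cv2.remap(p,mx[:,0:1],mx[:,1:2],cv2.INTER_CUBIC)[:,0];B=s[:,2];G=s[:,1]
        l1=t[:40][G[:40].argmin()];l2=t[70:110][G[70:110].argmin()]
        on=t[B>(B.max()+30)/2];c=(on[0]+on[-1])/2
        w=np.clip(B-40,0,None);print(n,'lines',l1.round(2),l2.round(2),'bubble',on[0].round(2),on[-1].round(2),'off mm',((c-(l1+l2)/2)*18/(l2-l1)).round(2),'centroid',(((t*w).sum()/w.sum()-(l1+l2)/2)*18/(l2-l1)).round(2))
E
python3 -c "
from m import *
snap('top','t13');o=env.get_obs();print(o['clock'],o['ft_force'],o['tcp_pos'],o['grip_width'],np.degrees(np.arctan2(*o['eef_rot'][1::-1,1])))
for n in ['t11','t12','t13']: meas(n)
crop('t13',225,160,275,210,12,'c24')"
```

```text
26.75 [-2.83577603  0.12258653 13.46399402] [0.46987793 0.02106906 0.03027801] 0.013939235400904637 37.770839090107565
t11 lines 7.7 14.9 bubble 9.4 14.0 off mm 1.0 centroid 1.05
t11 lines 7.7 15.0 bubble 9.4 14.0 off mm 0.86 centroid 0.9
t12 lines 7.7 14.9 bubble 9.8 14.4 off mm 2.0 centroid 2.16
t12 lines 7.7 15.0 bubble 9.8 14.5 off mm 1.97 centroid 1.87
t13 lines 7.8 15.3 bubble 8.9 13.7 off mm -0.6 centroid -0.54
t13 lines 7.9 15.4 bubble 9.0 13.7 off mm -0.72 centroid -0.7
```

View pics/c24.png

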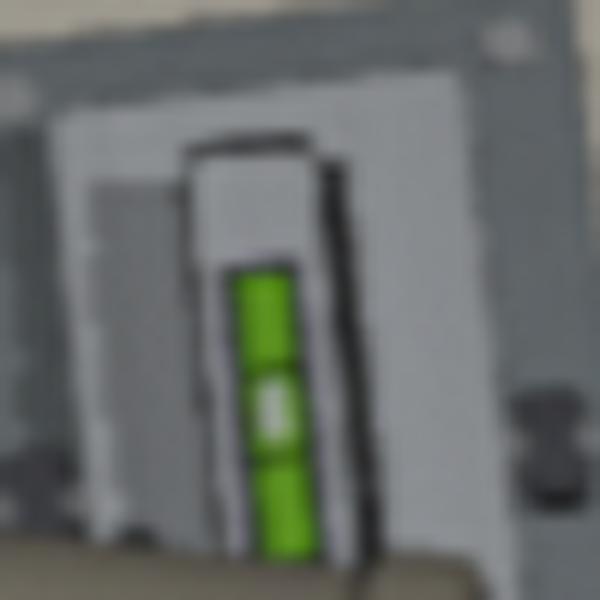

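The bubble is 0.6 mm off the middle and settled. The knob is at its stop under about 13 N and still gripped, so I'm handing in.

```bash
python3 -c "
from h import *
print(env.hand_in());o=env.get_obs();print(o['clock'],o['ft_force'],o['tcp_pos'],o['grip_width'])"
```

```text
the job is handed in; nothing more can be done
None
the job is handed in; nothing more can be done
```

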